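# Clear the forceps and nudge the dried urchin into its sorting well

## Robot

A 6-joint arm with a two-finger parallel gripper is mounted at the origin on the work surface. World frame = base frame: x ahead of the robot, y to its left, z up, the work surface at z = 0. Lengths are in m, angles in rad, forces in N, time in s.
With the tool pointing down it reaches from about 0.25 to 0.725 m from the base axis. Payload 4 kg.
Tool frame: the origin (TCP) lies on the centre line of the jaws, within the pads' length; the fingertips stand 17 mm ahead of it and the grasp point (between the pads) lies 2 mm behind it; z points along the fingers, y is the direction in which the jaws open and shut (so a half turn about z gives the same grasp; the last joint's range is limited). The gripper opens to 85 mm and grips with 20 to 120 N. Pads are 22 mm wide; open, the fingers measure 114 mm over their backs; the gripper's body (76 mm by 85 mm) begins 54 mm behind the grasp point. The pads swing forward as they close: fully open they stand 13 mm farther back than shut.
Start: joints at [-1.311, 0.241, 0.005, 1.335, 0, 1.571], TCP at [0.128, -0.483, 0.248] pointing down, gripper open.
Joint ranges: [-2.72, 2.72], [-1.05, 1.87], [-1.09, 1.28], [-1.99, 2.15], [-1.42, 1.44], [-3.14, 3.14]. Speed limits (rad/s): [2.79, 2.79, 3.14, 3.14, 3.14, 3.14].

## Interface

Orientations are given as a unit quaternion [x, y, z, w].
In Python, from plant import status, get_image, workorder gives the robot as it stands.
- The arm moves only by the tool jog_arm, never from a script. Its argument "increments" is a list of rows, each a list of 6 numbers: the shift along the world's x, y, z in m, then the turn, a rotation vector about the world's x, y, z in rad. In form: [[dx, dy, dz, ax, ay, az], ...]. A call has 1 to 12 rows; each row shifts and turns the pose as measured when the row begins; what a row does not reach is not made up. A row lasts 1/12 s, in which the tool goes at most 41.7 mm and 7.16 degrees, less where a joint would pass 70% of its speed; a pose out of reach is approached as far as the arm can. A call is refused whole if a number of a shift passes 0.0417 or a number of a turn 0.125, either way. A call with a gripper value outside its range is refused whole. "hand" is the gripper's target within -1 to 1 (shut at 1, half-way at 0, fully open at -1), set as the call begins (left out, the last holds). The fingers move at their own pace and stop on an object; "grip_force" is the grip in N (left out, the last holds). Time passes only in rows, so rows that do not move let the fingers close. It gives the time, the measured TCP pose, the force and the opening at its end, in the units of the state.
- status.read_state(): the state, without advancing time (a new reading comes with each control period).
- get_image(name): name is "scene" or "top" or "wrist"; returns a dict with "pixels" (400x640x3 uint8, red, green, blue), "mtx" (3x3 intrinsics, pixels), "pose" (4x4, takes a point from camera to world coordinates). Camera axes: x right, y down, z forward; pixel columns grow to the right and rows downward; lengths in m; the calibration is good to about 2 mm. A picture is of the moment at which its call begins. There is no depth.
- workorder.sign_off(): hands the job in, once; it reports no verdict.
The state is a dict: "time_s": time; "joint_positions": joint angles; "joint_vel": joint speeds; "joint_efforts": joint torques, N m; "ee_pos": TCP position; "tool_rot": TCP orientation; "force": force on the tool from outside, world axes, zero at the start; "ft_torque": the same for the moment, N m; "width": finger opening in m.
Only numpy, scipy, OpenCV 4.12 (cv2) and the standard library are available. Lean on these libraries where they do the work, as an engineer would, in place of code of your own. Each camera call takes 0.05 s, during which the arm holds its last target.

## Task

The forceps were left lying in the white sorting tray, in the way: lay them lengthwise on the steel forceps rest, in both of its saddles. Then gently nudge the dried sea urchin across the tray floor until it drops into the empty well with the black disc and sits flat on the disc, right way up; it is brittle, so do not squeeze it or lift it. Leave the two sorted shells and the jar where they are.

Things in the scene. Friction and masses are not known exactly. Their poses are not given: they have to be found in the camera images.
- tray: White sorting tray, fixed, 280 (its x) by 300 mm (its y). Origin: centre of underside, on the bench. Flat picking floor 14 mm up; rim 4 mm thick all round, top 27 mm up, lip 6 mm outwards. Three round wells, 59 mm wide, 9.5 mm deep, 2 mm bevel, at x +90 mm (away from robot), y -85, 0, +85 mm. One has the black disc and is empty, two hold a shell each; which is which changes.
- disc: Matt black disc, 56 mm across, 1.5 mm thick, fixed on the floor of the empty well. Origin: centre of its underside, which is also the centre of that well. Its top lies 8 mm below the picking floor.
- urchin: Dried sea urchin shell, loose, about 25 g, pinkish brown with pale bumps: a flattened ball 44 mm across (widest 14 mm up), 28 mm high, flat underside 18 mm across. Starts right way up on the picking floor near the robot. Slides and rocks rather than rolls. Origin: centre of underside; z up through its top. Brittle: 6 N from the fingers breaks it.
- forceps: Steel forceps, loose, rigid, about 30 g, on their side, 138 mm long (x, points at +x 69 mm), 9 mm high. Origin: underside, mid-length; z up. Outer grip faces parallel, 13.6 mm apart (across y), from x -30 to +34 mm; joined in a 5.6 mm wide end at x -69 to -51. Centre of mass 6 to 9 mm from origin towards -x. Start on the tray floor, roughly along tray y, between urchin and wells.
- rest: Forceps rest of folded steel, fixed on the bench left or right of the tray: base 60 (its x) by 46 mm, 3 mm thick, with an upright tab 4 mm thick at x -28 and +28 mm. Each tab has a saddle 26 mm wide (y -13 to +13), bottom 24 mm up, between horns 39 mm high. Forceps lie along its x, either way round, across both. Free room for fingers between the tabs. Origin: centre of underside.
- snail: Round brown snail shell, loose, 33 mm across, 27 mm high, sitting in one well. Origin: centre of its underside. Leave alone.
- limpet: Grey conical limpet shell, loose, 38 mm across, 17 mm high, sitting in one well. Origin: centre of its underside. Leave alone.
- jar: Glass sample jar with white cap, loose, 56 mm across, 85 mm high, standing on the bench on the side of the tray opposite to the forceps rest. Origin: centre of its underside. Leave alone.
Not all that is in view belongs to the job. Of the things that look like the forceps, the smallest one is meant. What is meant by the disc is not green, and is the smaller of those in its own colour.

How it is judged:
On the way, in this order (a step that is already met when the one before it is completed fails the run):
1. the forceps lie across both saddles of the rest, let go (z of forceps in the frame of rest between 0.021 and 0.028 m and horizontal distance between forceps and rest below 0.035 m and angle between the x axis of forceps and the x axis of rest, either way round below 0.3 rad and contact force between the fingers and forceps below 0.05 N), for 0.2 s.
2. the urchin has dropped into the well with the black disc (horizontal distance between urchin and disc below 0.01 m and z of urchin in the frame of disc below 0.0045 m), for 0.2 s.
At the end, for the whole second after the job is handed in: Forceps at rest across both saddles: centre within 35 mm of the rest's, aligned within 0.3 rad, underside 21 to 28 mm up. Urchin still, upright within 0.25 rad, within 10 mm of the disc's centre, underside within 3 mm of the disc's top. Shells within 10 mm and jar within 20 mm of their starts (all of step 2 and z of forceps in the frame of rest between 0.021 and 0.028 m and horizontal distance between forceps and rest below 0.035 m and angle between the x axis of forceps and the x axis of rest, either way round below 0.3 rad and linear speed of each of forceps, urchin below 0.02 m/s and angle between urchin's own z axis and vertical below 0.25 rad and distance of each of snail, limpet from where it was at the start of the episode below 0.01 m and distance of jar from where it was at the start of the episode below 0.02 m); the robot touches nothing.
It fails at once if the urchin is lifted off the tray (underside more than 14 mm above the picking floor) (height (world z) of urchin above 0.028 m).
It fails at once if the urchin is squeezed or hit (more than 6 N from the fingers) (contact force between the fingers and urchin above 6 N).
It fails at once if a sorted shell is moved more than 10 mm (distance of any of snail, limpet from where it was at the start of the episode above 0.01 m).
It fails at once if the jar is moved more than 20 mm (distance of jar from where it was at the start of the episode above 0.02 m).
It also fails if it takes over 69 s, if anything falls off the work surface, if the arm or the gripper's body presses on something with over 40 N, if the wrist force passes 120 N, or if a joint passes its speed limit or range.

## Working session

There is one attempt and no reset: what is moved stays moved. The work goes in short steps, Python scripts to look and compute and a tool call to move; the robot and the scene stay as the last step left them, time stands still between calls to the robot, and variables do not carry over. Pictures are saved under pics/ and viewed, and the job is handed in when it is done.

Besides the shell and the picture viewer there is one more tool, called after "Request:" as name(argument=value, ...) on one line, values as JSON. jog_arm: Moves the arm, as the interface text tells. Its arguments: {"type":"object","properties":{"increments":{"type":"array"},"hand":{"type":"number"},"grip_force":{"type":"number"}},"required":["increments"]}

```bash
ls; mkdir -p pics
python3 - <<'E'
from plant import status,get_image
import cv2,numpy as np
print(status.read_state())
for n in ["scene","top","wrist"]:
    d=get_image(n); cv2.imwrite(f"pics/{n}0.png",d["pixels"][:,:,::-1]); np.savez(f"pics/{n}0.npz",**{k:np.array(v) for k,v in d.items()})
    print(n,np.round(d["mtx"],1).tolist(),np.round(d["pose"],3).tolist())
E
```

```text
pics
{'time_s': 0.0, 'joint_positions': array([-1.31094994e+00,  2.41410280e-01,  3.72749947e-03,  1.33521696e+00,
        4.23399717e-05,  1.57082055e+00]), 'joint_vel': array([-9.83494308e-04, -1.77182892e-03, -9.47849588e-04, -1.67898830e-04,
        4.74517094e-04, -6.60135547e-05]), 'joint_efforts': array([-7.15025726e-04, -3.72318184e+01,  2.52408063e+01,  1.69003877e-02,
       -1.05965735e-04, -4.75276863e-06]), 'ee_pos': array([ 0.12832312, -0.48262989,  0.24741553]), 'tool_rot': array([ 9.91572871e-01,  1.29545878e-01, -1.15278212e-04, -1.04558486e-03]), 'force': array([-0.20695377, -0.11569354,  0.35156542]), 'ft_torque': array([-0.03473174,  0.01501866, -0.00777525]), 'width': 0.08555211441565892}
scene [[410.7, 0.0, 322.4], [0.0, 410.7, 203.6], [0.0, 0.0, 1.0]] [[0.781, 0.522, -0.343, 0.947], [0.624, -0.652, 0.43, -0.39], [0.001, -0.55, -0.835, 0.807], [0.0, 0.0, 0.0, 1.0]]
top [[434.3, 0.0, 315.4], [0.0, 434.3, 195.9], [0.0, 0.0, 1.0]] [[0.026, -0.982, 0.188, 0.428], [-1.0, -0.026, -0.001, 0.007], [0.006, -0.188, -0.982, 0.96], [0.0, 0.0, 0.0, 1.0]]
wrist [[336.9, 0.0, 318.3], [0.0, 336.9, 205.1], [0.0, 0.0, 1.0]] [[0.256, -0.927, -0.274, 0.198], [-0.967, -0.247, -0.069, -0.465], [-0.004, 0.283, -0.959, 0.373], [0.0, 0.0, 0.0, 1.0]]
```

View pics/top0.png

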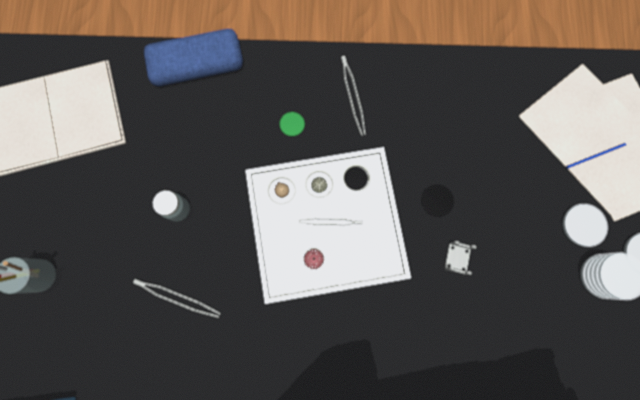

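View pics/scene0.png

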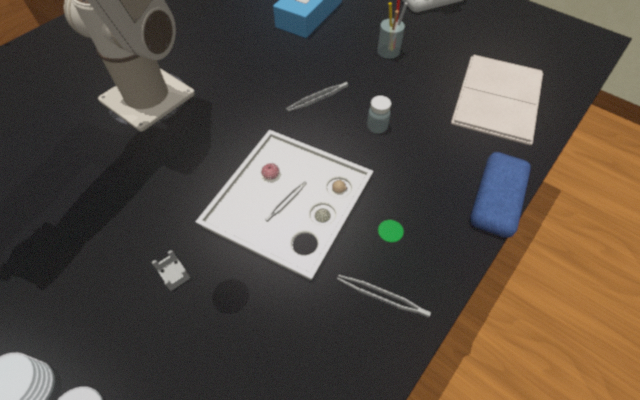

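View pics/wrist0.png

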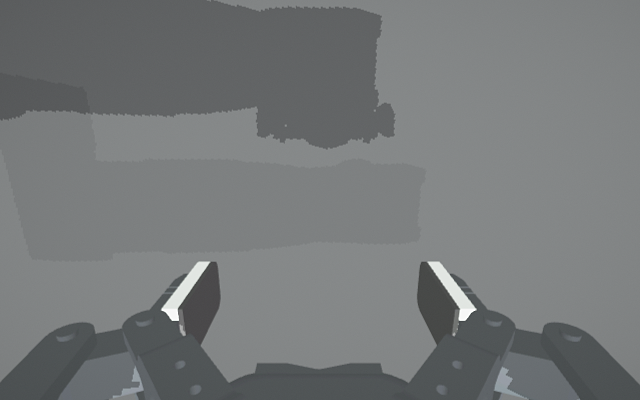

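Top view (image up = +x, right = −y). Candidates:
- **Forceps:** (330,222) in the tray, (177,298) on the bench at left, (354,96) on the bench ahead. I choose the one in the tray, which is the smallest.
- **Disc:** black (356,178) in the well, black (437,200) on the bench and larger, green (292,124). I choose the one in the well.
- **Others:** the rest is at (459,258), the urchin at (314,259) and the jar at (168,205).

Next I check a close crop and measure.

```bash
cat > h.py <<'E'
import numpy as np,cv2
from plant import status,get_image
def grab(n,tag):
    d=get_image(n); cv2.imwrite(f"pics/{n}{tag}.png",d["pixels"][:,:,::-1]); np.savez(f"pics/{n}{tag}.npz",**{k:np.array(v) for k,v in d.items()}); return load(n,tag)
def load(n,tag):
    z=np.load(f"pics/{n}{tag}.npz"); return {k:z[k] for k in z.files}
def ray(d,u,v):
    r=d["pose"][:3,:3]@np.linalg.solve(d["mtx"],[u,v,1.]); return d["pose"][:3,3],r/np.linalg.norm(r)
def onz(d,u,v,z):
    o,r=ray(d,u,v); return o+r*(z-o[2])/r[2]
def tri(a,ua,b,ub):
    o1,r1=ray(a,*ua);o2,r2=ray(b,*ub)
    s=np.linalg.lstsq(np.c_[r1,-r2],o2-o1,rcond=None)[0]
    p,q=o1+r1*s[0],o2+r2*s[1]; return (p+q)/2,np.linalg.norm(p-q)
def proj(d,p):
    c=d["pose"][:3,:3].T@(np.array(p)-d["pose"][:3,3]); q=d["mtx"]@c; return q[:2]/q[2]
def crop(d,x0,x1,y0,y1,f,name):
    im=cv2.resize(d["pixels"][y0:y1,x0:x1,::-1],None,fx=f,fy=f,interpolation=cv2.INTER_CUBIC); cv2.imwrite(f"pics/{name}.png",im)
E
python3 - <<'E'
from h import *
t=load("top","0"); s=load("scene","0")
crop(t,240,490,140,310,3,"c1"); crop(s,140,390,120,300,3,"c2")
E
```

```text
(no output)
```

View pics/c1.png

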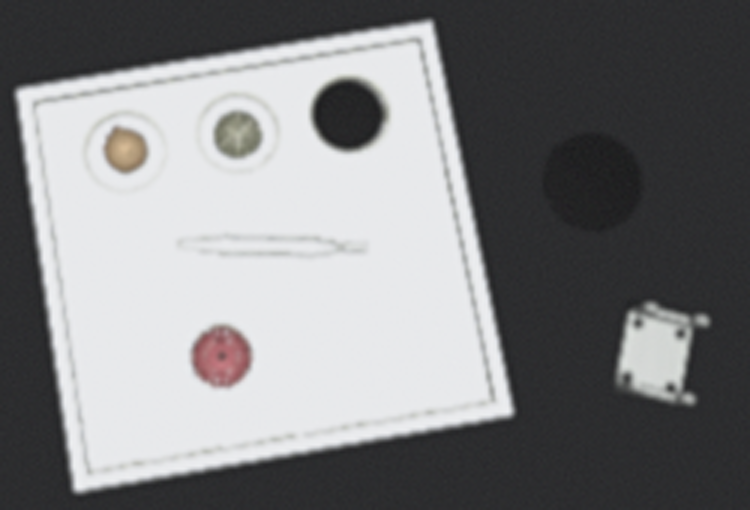

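View pics/c2.png

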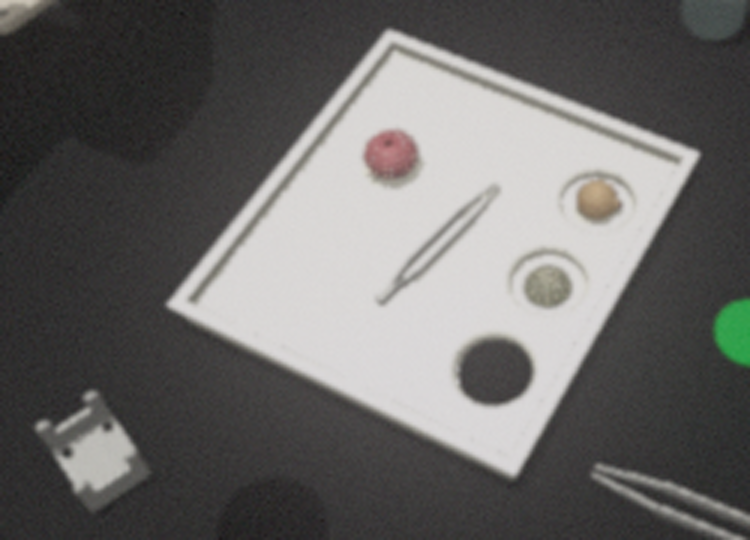

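Run:
```python
from h import *
t=load("top","0"); s=load("scene","0")
def c(u,v): return 240+(u+.5)/3-.5,140+(v+.5)/3-.5
def cs(u,v): return 140+(u+.5)/3-.5,120+(v+.5)/3-.5
for n,p,q,z in [("tip",(178,243),(497,190),.016),("join",(367,247),(380,299),.016),("disc",(349,114),(495,371),.006),("urchin",(222,355),(390,152),.03),
  ("TL",(18,89),(697,153),.027),("TR",(434,21),(516,478),.027),("BR",(514,415),(168,303),.027),("BL",(76,491),(388,32),.027)]:
    print(n,np.round(onz(t,*c(*p),z),4),np.round(onz(s,*cs(*q),z),4),tri(t,c(*p),s,cs(*q)))
for p in [(638,323),(680,333),(627,379),(671,388)]: print(np.round(onz(t,*c(*p),.003),4))
print(onz(t,592,225,0))
```

```text
tip [0.5529 0.0404 0.016 ] [0.5536 0.0383 0.016 ] (array([0.55280788, 0.03997815, 0.01374381]), np.float64(0.0011626547493962425))
join [ 0.5536 -0.0976  0.016 ] [ 0.5501 -0.0942  0.016 ] (array([ 0.55296376, -0.09671885,  0.02207391]), np.float64(0.000596209670319482))
disc [ 0.6553 -0.0846  0.006 ] [ 0.6529 -0.0831  0.006 ] (array([ 0.65430763, -0.08438407,  0.00967857]), np.float64(0.00026754134785378846))
urchin [0.4721 0.0061 0.03  ] [0.4698 0.0061 0.03  ] (array([0.47155432, 0.00556776, 0.03222773]), np.float64(0.0013915058591695282))
TL [0.6626 0.1616 0.027 ] [0.6606 0.1605 0.027 ] (array([0.66156246, 0.16060065, 0.0282607 ]), np.float64(0.0020454660286376774))
TR [ 0.7232 -0.1455  0.027 ] [ 0.7241 -0.1447  0.027 ] (array([ 0.72366321, -0.14507904,  0.02674984]), np.float64(0.0011430264517888098))
BR [ 0.4357 -0.2007  0.027 ] [ 0.4358 -0.1986  0.027 ] (array([ 0.43616663, -0.19962414,  0.02845411]), np.float64(0.0017493086601082144))
BL [0.3758 0.1052 0.027 ] [0.378  0.1027 0.027 ] (array([0.37542494, 0.10534284, 0.02326967]), np.float64(0.0006354347411079432))
[ 0.5045 -0.298   0.003 ]
[ 0.498  -0.3285  0.003 ]
[ 0.4637 -0.2886  0.003 ]
[ 0.4581 -0.3204  0.003 ]
[ 0.56254246 -0.61260297  0.        ]
```

Request:
jog_arm(increments=[[0.028,0.029,0,0,0,0.1],[0.028,0.029,0,0,0,0.1],[0.028,0.029,0,0,0,0.1],[0.028,0.029,0,0,0,0.1],[0.028,0.029,0,0,0,0.1],[0.028,0.029,0,0,0,0.1],[0.028,0.029,0,0,0,0.1],[0.028,0.029,0,0,0,0.1],[0.028,0.029,0,0,0,0.1],[0.028,0.029,0,0,0,0.1],[0.028,0.029,0,0,0,0.1],[0.028,0.029,0,0,0,0.1]], hand=-0.2)

```text
time_s: 1.15
ee_pos: [0.4659, -0.1242, 0.2441]
tool_rot: [0.732, 0.681, -0.002, -0.001]
force: [1.3, -0.8, 0.7]
width: 0.0512
```

Run:
```python
from h import *
d=grab("wrist","1")
```

```text
(no output)
```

View pics/wrist1.png

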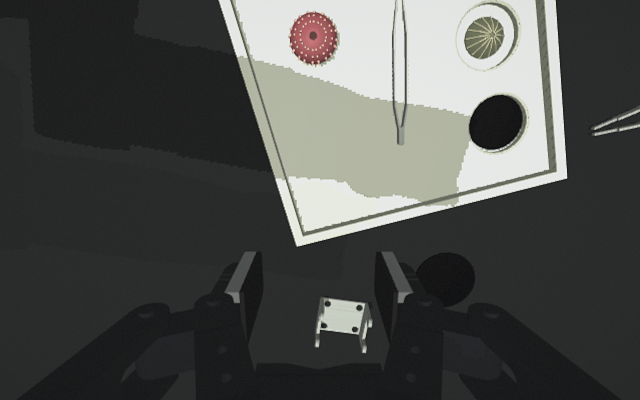

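The wrist view shows the forceps' joined end at (401,143) with its legs running up, the urchin at (314,37), the empty black well at (497,123), and the rest at (343,317) with tabs on its left and right. I take a second wrist position for the baseline.

Request:
jog_arm(increments=[[0.028,0.03,0,0,0,0.04],[0.028,0.03,0,0,0,0.03],[0.028,0.03,0,0,0,0],[0,0,0,0,0,0],[0,0,0,0,0,0]])

```text
time_s: 1.62
ee_pos: [0.5529, -0.0273, 0.2408]
tool_rot: [0.701, 0.714, -0.0, -0.002]
force: [-0.7, -0.4, -0.2]
width: 0.0514
```

Run:
```python
from h import *
a=load("wrist","1"); d=grab("wrist","2")
crop(a,300,390,280,360,8,"r1"); crop(a,360,440,0,160,4,"f1")
print(status.read_state()["joint_positions"])
```

```text
[-0.05098092  0.35331227  0.14002511  1.36107286  0.00305911  1.50200234]
```

View pics/wrist2.png

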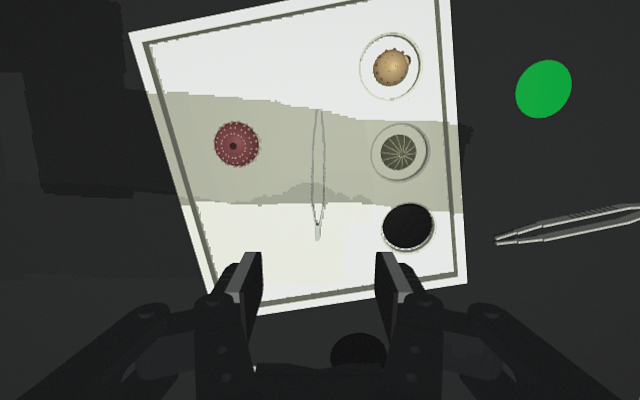

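View pics/r1.png

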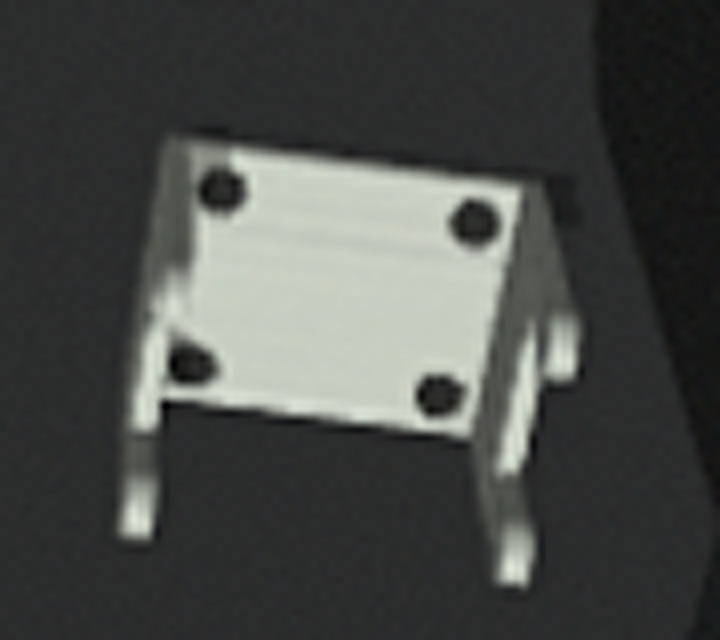

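Run:
```python
from h import *
a=load("wrist","1"); b=load("wrist","2"); t=load("top","0")
H=np.array([onz(a,300+(u+.5)/8-.5,280+(v+.5)/8-.5,.003) for u,v in [(220,191),(474,222),(439,395),(193,362)]])
print(np.round(H,4),H.mean(0)); e=H[1]-H[0]; f=H[2]-H[3]; print("yaw",np.arctan2(e[1],e[0]),np.arctan2(f[1],f[0]))
A=[(300+(u+.5)/8-.5,280+(v+.5)/8-.5) for u,v in [(563,345),(515,553),(137,510),(220,191),(474,222),(439,395),(193,362)]]
C=[(240+(u+.5)/3-.5,140+(v+.5)/3-.5) for u,v in [(652,307),(703,320),(690,398),(627,379),(638,323),(680,333),(671,388)]]
for p,q in zip(A,C): print(np.round(tri(a,p,t,q)[0],4),tri(a,p,t,q)[1], np.round(onz(a,*p,.039),4))
for z in (.014,.0185,.023): print("join",onz(a,401,144,z),onz(b,318,240,z),"tip",onz(b,320,109,z))
print("tri join",tri(a,(401,144),b,(318,240)))
# silhouettes in b : forceps dark/edges
crop(b,285,350,95,255,4,"f2")
```

```text
[[ 0.4641 -0.2883  0.003 ]
 [ 0.5032 -0.2966  0.003 ]
 [ 0.4964 -0.3277  0.003 ]
 [ 0.4578 -0.3189  0.003 ]] [ 0.48034417 -0.30787373  0.003     ]
yaw -0.20875566852306857 -0.2251117773988202
[ 0.5134 -0.2995  0.0308] 0.000990013884885609 [ 0.5119 -0.2936  0.039 ]
[ 0.5052 -0.3358  0.0303] 0.0009294048534506707 [ 0.5039 -0.3285  0.039 ]
[ 0.4497 -0.3237  0.0312] 0.0018694352417221451 [ 0.4493 -0.3172  0.039 ]
[ 0.4639 -0.289   0.0019] 0.00029584062714371973 [ 0.4648 -0.2652  0.039 ]
[ 0.5042 -0.2992 -0.0009] 0.0013219142319536633 [ 0.5001 -0.2726  0.039 ]
[ 0.4973 -0.3291  0.0012] 0.001641383287973467 [ 0.494  -0.3007  0.039 ]
[ 0.4579 -0.3216 -0.0007] 0.0005732519710233702 [ 0.4592 -0.2927  0.039 ]
join [ 0.55370236 -0.09725285  0.014     ] [ 0.55313395 -0.09935211  0.014     ] tip [0.55267953 0.04216596 0.014     ]
join [ 0.55266625 -0.09668888  0.0185    ] [ 0.55312327 -0.09752457  0.0185    ] tip [0.55267465 0.04218665 0.0185    ]
join [ 0.55163013 -0.09612492  0.023     ] [ 0.55311258 -0.09569703  0.023     ] tip [0.55266976 0.04220734 0.023     ]
tri join (array([ 0.55279993, -0.0968474 ,  0.01941964]), np.float64(0.0008535703039663005))
```

View pics/f2.png

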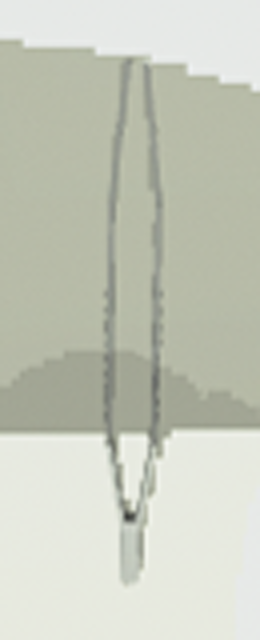

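View pics/f1.png

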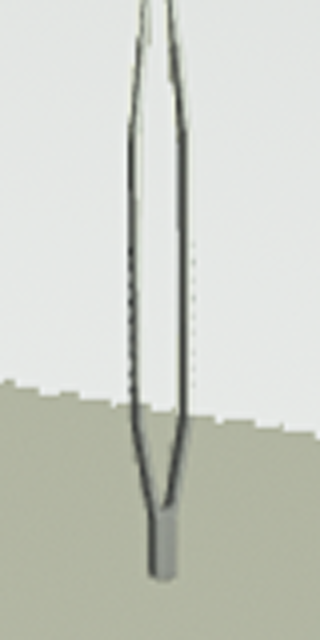

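The legs are along world y (yaw about 1.57) at x 0.553, with the joined end at y −0.097 and the points at +0.042. The rest is at about (0.480,−0.307) with yaw −0.22. I descend.

Request:
jog_arm(increments=[[0,-0.002,-0.036,0,0,-0.015],[0,-0.002,-0.036,0,0,0],[0,-0.002,-0.036,0,0,0],[0,0,-0.036,0,0,0],[0,0,-0.03,0,0,0],[0,0,0,0,0,0],[0,0,0,0,0,0]])

```text
time_s: 2.25
ee_pos: [0.5481, -0.041, 0.0649]
tool_rot: [0.71, 0.704, 0.002, 0.001]
force: [-0.1, -1.0, 0.6]
width: 0.0509
```

Run:
```python
from h import *
d=grab("wrist","3"); s=status.read_state(); print(s["ee_pos"],s["tool_rot"])
```

```text
[ 0.54770578 -0.0410697   0.06490091] [7.10413780e-01 7.03782680e-01 1.45665553e-03 2.81444854e-04]
```

View pics/wrist3.png

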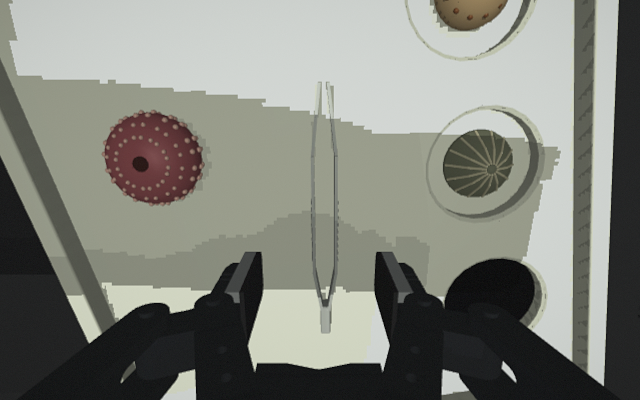

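Run:
```python
from h import *
d=load("wrist","3")
for z in (.014,.023): print("join",onz(d,325,332,z),"tip",onz(d,324.5,83,z),"legs",onz(d,324,170,z),onz(d,324.5,230,z))
crop(d,280,380,70,340,2.2,"f3")
```

```text
join [ 0.55193687 -0.1022824   0.014     ] tip [0.55232422 0.04150765 0.014     ] legs [ 0.55184988 -0.00190492  0.014     ] [ 0.5519515  -0.03573482  0.014     ]
join [ 0.55176667 -0.09553117  0.023     ] tip [0.55213427 0.0409273  0.023     ] legs [ 5.51684118e-01 -2.71743830e-04  2.30000000e-02] [ 0.55178055 -0.03237672  0.023     ]
```

Request:
jog_arm(increments=[[0.004,0.004,-0.004,0,0,0.01],[0.002,0.004,-0.004,0,0,0],[0,0,-0.003,0,0,0],[0,0,0,0,0,0]], hand=0.1)

```text
time_s: 2.63
ee_pos: [0.5592, -0.0339, 0.0607]
tool_rot: [0.707, 0.707, 0.006, 0.005]
force: [-0.2, -0.5, -1.1]
width: 0.0385
```

Request:
jog_arm(increments=[[-0.004,0,-0.005,0,0,0],[0,0,0,0,0,0],[0,0,0,0,0,0]])

```text
time_s: 2.88
ee_pos: [0.5571, -0.0333, 0.0576]
tool_rot: [0.707, 0.707, 0.008, 0.007]
force: [0.4, -0.3, 0.4]
width: 0.0385
```

```bash
cat > st.py <<'E'
from plant import status
from scipy.spatial.transform import Rotation as R
import numpy as np
s=status.read_state(); M=R.from_quat(s["tool_rot"]).as_matrix()
# turn needed to make z exactly down:
rv=np.cross(M[:,2],[0,0,-1])
print("t",round(s["time_s"],2),"pos",np.round(s["ee_pos"],4),"yaw x",round(np.arctan2(M[1,0],M[0,0]),4),"levelling turn",np.round(rv,4),"w",round(s["width"],4),"F",np.round(s["force"],2),"j",np.round(s["joint_positions"],2),"v",np.round(np.abs(s["joint_vel"]).max(),3))
E
python3 st.py
```

```text
t 2.88 pos [ 0.5571 -0.0333  0.0576] yaw x 1.5714 levelling turn [-0.0007  0.0206  0.    ] w 0.0385 F [ 0.38 -0.26  0.37] j [-0.06  0.49 -0.16  0.9   0.    1.51] v 0.021
```

Request:
jog_arm(increments=[[-0.005,0,-0.008,0,0.02,0],[0,0,-0.006,0,0,0],[0,0,0,0,0,0]])

```text
time_s: 3.13
ee_pos: [0.5517, -0.0333, 0.043]
tool_rot: [0.707, 0.707, 0.0, -0.0]
force: [-0.4, -0.2, -0.6]
width: 0.0388
```

```bash
python3 st.py
```

```text
t 3.13 pos [ 0.5517 -0.0333  0.043 ] yaw x 1.5716 levelling turn [-0.0005 -0.0004 -0.    ] w 0.0388 F [-0.4  -0.22 -0.62] j [-0.06  0.51 -0.16  0.89  0.    1.51] v 0.025
```

Aligned. I go down to about 0.036 and close gently.

Request:
jog_arm(increments=[[0,0,-0.007,0,0,0],[0,0,0,0,0,0]], hand=0.1)

```text
time_s: 3.3
ee_pos: [0.5511, -0.0332, 0.0345]
tool_rot: [0.707, 0.707, -0.0, -0.001]
force: [-0.7, -0.7, -0.5]
width: 0.0385
```

Request:
jog_arm(increments=[[0,0,0,0,0,0],[0,0,0,0,0,0],[0,0,0,0,0,0],[0,0,0,0,0,0]], hand=1, grip_force=25)

```text
time_s: 3.63
ee_pos: [0.5509, -0.0333, 0.0337]
tool_rot: [0.707, 0.707, -0.001, -0.001]
force: [0.4, -0.7, -0.8]
width: 0.0125
```

```bash
python3 st.py; python3 -c "
from h import *
grab('wrist','4')"
```

```text
t 3.63 pos [ 0.5509 -0.0333  0.0337] yaw x 1.5714 levelling turn [-0.0008 -0.0031 -0.    ] w 0.0125 F [ 0.37 -0.67 -0.77] j [-0.06  0.53 -0.17  0.88  0.    1.51] v 0.004
```

View pics/wrist4.png

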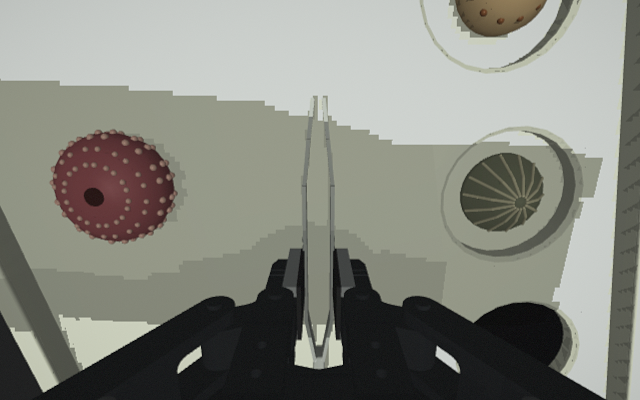

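The forceps are between the pads at (318,290) with the width at 12.5 mm. I lift.

Request:
jog_arm(increments=[[0,0,0.006,0,0,0],[0,0,0.015,0,0,0],[0,0,0.025,0,0,0],[0,0,0.03,0,0,0],[0,0,0.03,0,0,0],[0,0,0.03,0,0,0],[0,0,0,0,0,0],[0,0,0,0,0,0]], grip_force=40)

```text
time_s: 4.35
ee_pos: [0.5475, -0.0331, 0.1773]
tool_rot: [0.707, 0.707, -0.002, -0.003]
force: [-0.4, -0.2, -0.2]
width: 0.0117
```

```bash
python3 st.py; python3 -c "
from h import *
grab('wrist','5')"
```

```text
t 4.35 pos [ 0.5475 -0.0331  0.1773] yaw x 1.5713 levelling turn [-0.0009 -0.0065 -0.    ] w 0.0117 F [-0.36 -0.18 -0.2 ] j [-0.06  0.38  0.01  1.21  0.    1.51] v 0.067
```

View pics/wrist5.png

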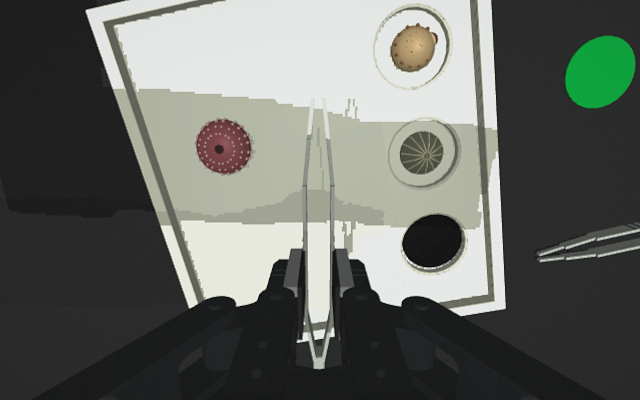

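Request:
jog_arm(increments=[[-0.0055,-0.023,0,0,0.006,0.113],[-0.0055,-0.023,0,0,0,0.113],[-0.0055,-0.023,0,0,0,0.113],[-0.0055,-0.023,0,0,0,0.113],[-0.0055,-0.023,0,0,0,0.113],[-0.0055,-0.023,0,0,0,0.113],[-0.0055,-0.023,0,0,0,0.113],[-0.0055,-0.023,0,0,0,0.113],[-0.0055,-0.023,0,0,0,0.113],[-0.0055,-0.023,0,0,0,0.113],[-0.0055,-0.02,0,0,0,0.113],[-0.0055,-0.02,0,0,0,0.1]])

```text
time_s: 5.4
ee_pos: [0.4716, -0.3069, 0.1637]
tool_rot: [0.076, 0.997, -0.007, -0.013]
force: [0.2, -0.2, -1.1]
width: 0.0119
```

Request:
jog_arm(increments=[[0,0,0,0,0,0],[0,0,0,0,0,0]])

```text
time_s: 5.57
ee_pos: [0.4687, -0.3101, 0.1607]
tool_rot: [0.078, 0.997, -0.006, -0.015]
force: [-0.4, 0.4, -0.6]
width: 0.0119
```

```bash
python3 st.py; python3 -c "
from h import *
d=grab('wrist','6')
crop(d,240,420,240,400,4,'r6')"
```

```text
t 5.57 pos [ 0.4687 -0.3101  0.1607] yaw x 2.9858 levelling turn [ 0.0097 -0.0307  0.    ] w 0.0119 F [-0.44  0.45 -0.62] j [-0.57  0.43  0.04  1.2  -0.02 -0.42] v 0.037
```

View pics/wrist6.png

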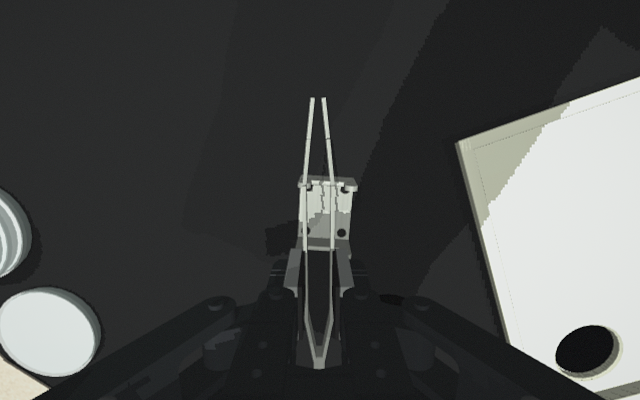

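Request:
jog_arm(increments=[[0.006,0.002,0,0.01,-0.031,-0.03],[0.005,0.001,-0.01,0,0,-0.03],[0,0,-0.02,0,0,0],[0,0,-0.02,0,0,0],[0,0,0,0,0,0],[0,0,0,0,0,0]])

```text
time_s: 6.12
ee_pos: [0.4811, -0.3003, 0.1075]
tool_rot: [0.109, 0.994, 0.002, -0.001]
force: [-0.2, 0.6, 0.3]
width: 0.0117
```

```bash
python3 st.py; python3 -c "
from h import *
d=grab('wrist','7')
crop(d,260,420,120,280,4,'r7')
crop(load('wrist','6'),260,400,150,280,5,'r6')"
```

```text
t 6.12 pos [ 0.4811 -0.3003  0.1075] yaw x 2.9233 levelling turn [-0.0047 -0.0008 -0.    ] w 0.0117 F [-0.22  0.63  0.31] j [-0.56  0.47 -0.04  1.06  0.   -0.34] v 0.043
```

View pics/r7.png

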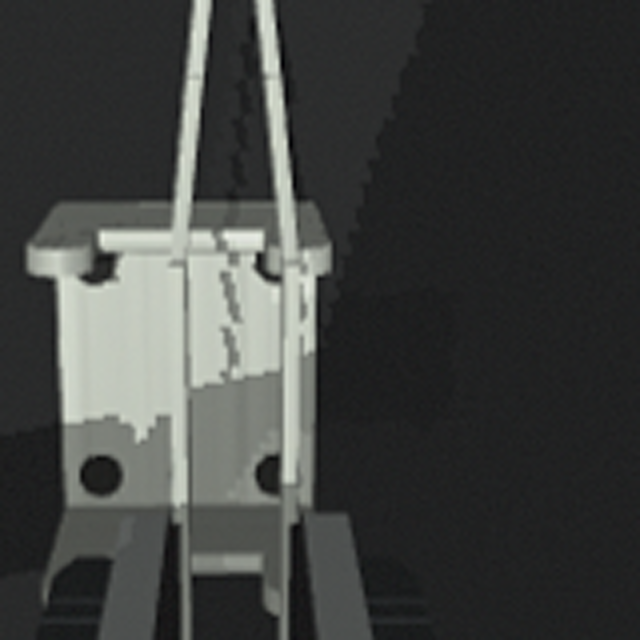

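View pics/r6.png

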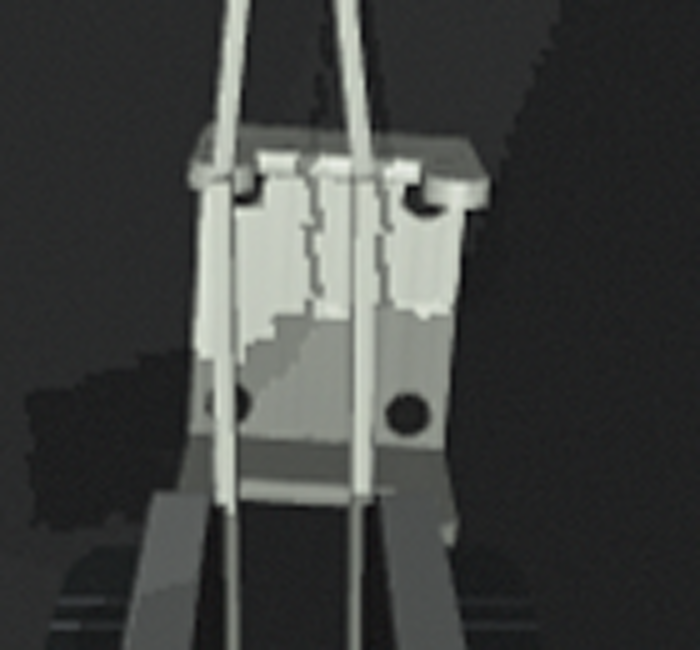

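Run:
```python
from h import *
a=load("wrist","7"); b=load("wrist","6")
A=lambda u,v:(260+(u+.5)/4-.5,120+(v+.5)/4-.5)
B=lambda u,v:(260+(u+.5)/5-.5,150+(v+.5)/5-.5)
for n,p,q in [("hornL",(28,260),(190,177)),("hornR",(332,258),(490,190)),("sadR",(265,240),(420,170)),("holeL",(103,474),(228,404)),("holeR far",(103,268),(247,190))]:
    x,e=tri(a,A(*p),b,B(*q)); print(n,np.round(x,4),round(e,4))
L,R_=onz(a,*A(28,260),.039),onz(a,*A(332,258),.039); print("horns",L,R_,np.linalg.norm(L-R_))
sl,sr=onz(a,*A(97,240),.024),onz(a,*A(265,240),.024); print("saddle",sl,sr,np.linalg.norm(sl-sr))
# forceps at held: grip legs end near pads, points
print(onz(a,*A(230,240),.1))
c=(sl+sr)/2; h=(L+R_)/2
d=sr-sl; n=np.array([-d[1],d[0]])/np.linalg.norm(d[:2]); print("sad mid",c,"dir",np.arctan2(d[1],d[0]), np.arctan2((R_-L)[1],(R_-L)[0]))
for m in (c,h): print(m[:2]+.028*np.array([np.cos(-.217),np.sin(-.217)]))
```

```text
hornL [ 0.449  -0.325   0.0342] 0.0003
hornR [ 0.4561 -0.2804  0.0442] 0.0002
sadR [ 0.4556 -0.2896  0.0246] 0.0003
holeL [ 0.4988 -0.3292 -0.0032] 0.0
holeR far [ 0.4595 -0.3191  0.    ] 0.0003
horns [ 0.44795319 -0.32401853  0.039     ] [ 0.45745121 -0.28022095  0.039     ] 0.04481562105822299
saddle [ 0.45003993 -0.31548939  0.024     ] [ 0.45584351 -0.2895608   0.024     ] 0.026570152739470738
[ 0.43887534 -0.29166085  0.1       ]
sad mid [ 0.45294172 -0.30252509  0.024     ] dir 1.350596210573352 1.3572412497622313
[ 0.48028505 -0.30855352]
[ 0.48004554 -0.30814817]
```

The saddle triangulates at 24.6 mm and the horn tops at a mean of 39 mm. The rest centre is (0.480,−0.308) with yaw −0.217. I shift and lower.

Request:
jog_arm(increments=[[0,-0.004,-0.008,0,0,0],[0,-0.004,-0.012,0,0,0],[0,0,-0.012,0,0,0],[0,0,-0.006,0,0,0],[0,0,0,0,0,0],[0,0,0,0,0,0]])

```text
time_s: 6.67
ee_pos: [0.4835, -0.3099, 0.0698]
tool_rot: [0.109, 0.994, 0.001, 0.002]
force: [0.4, 0.1, -0.5]
width: 0.012
```

```bash
python3 st.py
```

```text
t 6.67 pos [ 0.4835 -0.3099  0.0698] yaw x 2.9239 levelling turn [-0.0013  0.0042  0.    ] w 0.012 F [ 0.41  0.11 -0.5 ] j [-0.57  0.52 -0.07  0.98  0.   -0.35] v 0.012
```

Request:
jog_arm(increments=[[-0.002,0.001,-0.009,0,0.004,0],[-0.001,0.001,-0.007,0,0,0],[0,0,0,0,0,0],[0,0,0,0,0,0]])

```text
time_s: 7.0
ee_pos: [0.4808, -0.3085, 0.0533]
tool_rot: [0.109, 0.994, 0.0, 0.001]
force: [0.7, 0.4, -0.2]
width: 0.0121
```

```bash
python3 st.py; python3 -c "
from h import *
d=grab('wrist','8')
crop(d,200,440,100,340,2.5,'r8')"
```

```text
t 7.0 pos [ 0.4808 -0.3085  0.0533] yaw x 2.9233 levelling turn [-0.0001  0.0016  0.    ] w 0.0121 F [ 0.67  0.4  -0.23] j [-0.57  0.53 -0.1   0.94  0.   -0.35] v 0.016
```

View pics/r8.png

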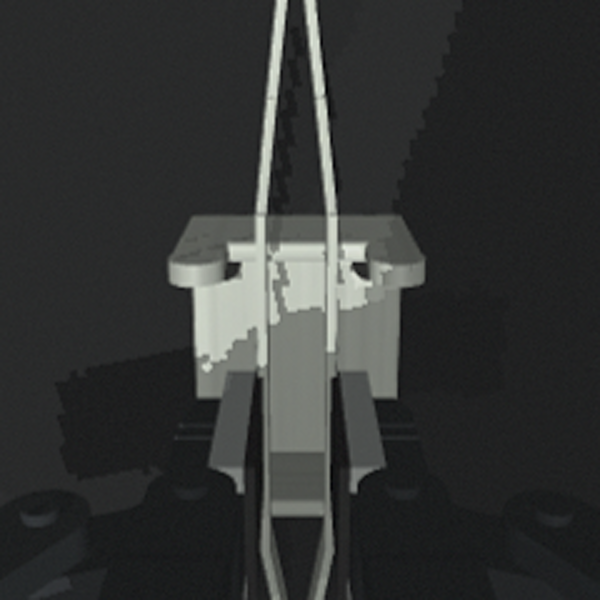

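The forceps are centred in the saddle: legs at 260–333 between horns at 170–425. I lower the last 9 mm.

Request:
jog_arm(increments=[[-0.0005,0,-0.005,0,0.002,0],[0,0,-0.003,0,0,0],[0,0,0,0,0,0],[0,0,0,0,0,0]])

```text
time_s: 7.38
ee_pos: [0.4806, -0.3087, 0.0451]
tool_rot: [0.109, 0.994, -0.0, 0.0]
force: [-0.2, -0.3, -0.8]
width: 0.0119
```

```bash
python3 st.py
```

```text
t 7.38 pos [ 0.4806 -0.3087  0.0451] yaw x 2.9234 levelling turn [0.0005 0.0003 0.    ] w 0.0119 F [-0.18 -0.25 -0.84] j [-0.57  0.54 -0.11  0.92 -0.   -0.35] v 0.004
```

Request:
jog_arm(increments=[[0,0,-0.001,0,0,0],[0,0,0,0,0,0]])

```text
time_s: 7.55
ee_pos: [0.4808, -0.3088, 0.0442]
tool_rot: [0.109, 0.994, -0.0, 0.0]
force: [0.2, 0.3, -0.1]
width: 0.0121
```

Request:
jog_arm(increments=[[0,0,0,0,0,0],[0,0,0,0,0,0],[0,0,0,0,0,0],[0,0,0,0,0,0],[0,0,0,0,0,0]], hand=0.3)

```text
time_s: 7.97
ee_pos: [0.4814, -0.3091, 0.0449]
tool_rot: [0.109, 0.994, -0.001, 0.001]
force: [-0.3, 0.6, 1.2]
width: 0.0301
```

```bash
python3 st.py; python3 -c "
from h import *
d=grab('wrist','9')
crop(d,200,440,100,340,2.5,'r9')"
```

```text
t 7.97 pos [ 0.4814 -0.3091  0.0449] yaw x 2.9235 levelling turn [0.0015 0.0019 0.    ] w 0.0301 F [-0.31  0.56  1.18] j [-0.57  0.54 -0.11  0.92 -0.   -0.35] v 0.002
```

View pics/r9.png

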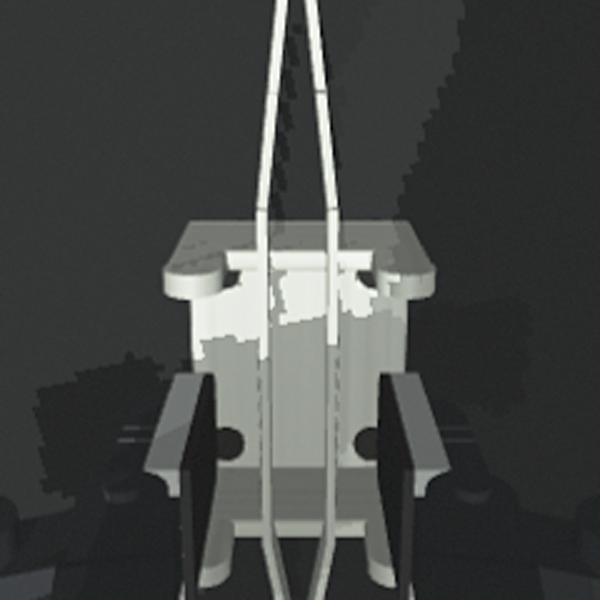

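The forceps lie across both saddles, with the pads clear on each side (at 215 and 380, legs at 262–333). I retreat upward and look again.

Request:
jog_arm(increments=[[0,0,0.01,0,0,0],[0,0,0.025,0,0,0],[0,0,0.035,0,0,0],[0,0,0.035,0,0,0],[0,0,0.035,0,0,0],[-0.01,0.02,0.02,0,0,0],[-0.01,0.03,0,0,0,-0.03],[-0.01,0.035,0,0,0,-0.03],[-0.01,0.035,0,0,0,-0.03],[-0.01,0.035,0,0,0,-0.03],[0,0,0,0,0,0],[0,0,0,0,0,0]])

```text
time_s: 9.02
ee_pos: [0.4272, -0.1487, 0.2213]
tool_rot: [0.173, 0.985, -0.001, 0.006]
force: [-0.2, -0.3, -0.0]
width: 0.0298
```

```bash
python3 st.py
cat >> h.py <<'E'
def urch(d,z=.028):
    hsv=cv2.cvtColor(d["pixels"],cv2.COLOR_RGB2HSV).astype(int)
    m=(((hsv[...,0]<8)|(hsv[...,0]>168))&(hsv[...,1]>70)&(hsv[...,2]>40)).astype(np.uint8)
    m=cv2.morphologyEx(m,cv2.MORPH_CLOSE,np.ones((5,5)))
    n,l,st,c=cv2.connectedComponentsWithStats(m)
    i=1+np.argmax(st[1:,4]); 
    cn=max(cv2.findContours((l==i).astype(np.uint8),cv2.RETR_EXTERNAL,cv2.CHAIN_APPROX_NONE)[0],key=len)
    (u,v),r=cv2.minEnclosingCircle(cn)
    return (u,v),st[i].tolist(),c[i],onz(d,*c[i],z)
E
python3 -c "
from h import *
d=grab('wrist','10'); s=grab('scene','10'); t=grab('top','10')
for k in [load('wrist','2'),load('wrist','5'),t,s]: print(urch(k))
a=urch(load('wrist','2'))[2]; print(tri(load('wrist','2'),a,s,urch(s)[2]))
crop(s,140,390,120,300,3,'s10')"
```

```text
t 9.02 pos [ 0.4272 -0.1487  0.2213] yaw x 2.7942 levelling turn [0.0041 0.0119 0.    ] w 0.0298 F [-0.2  -0.3  -0.03] j [-0.33  0.15 -0.18  1.23  0.    0.01] v 0.055
((236.01754760742188, 143.45614624023438), [214, 122, 44, 44, 1494], array([235.77911647, 143.65261044]), array([0.46954954, 0.00761461, 0.028     ]))
((223.69937133789062, 145.7795867919922), [196, 119, 55, 55, 2277], array([223.1045235 , 146.21212121]), array([0.46949061, 0.00745853, 0.028     ]))
((313.36956787109375, 258.36956787109375), [305, 251, 18, 17, 237], array([313.46835443, 258.6371308 ]), array([0.47082566, 0.00650246, 0.028     ]))
((269.5, 170.5), [262, 164, 16, 13, 144], array([269.45833333, 170.64583333]), array([0.46880061, 0.00614902, 0.028     ]))
(array([0.46860461, 0.00711032, 0.02659601]), np.float64(0.0013499109745842071))
```

View pics/s10.png

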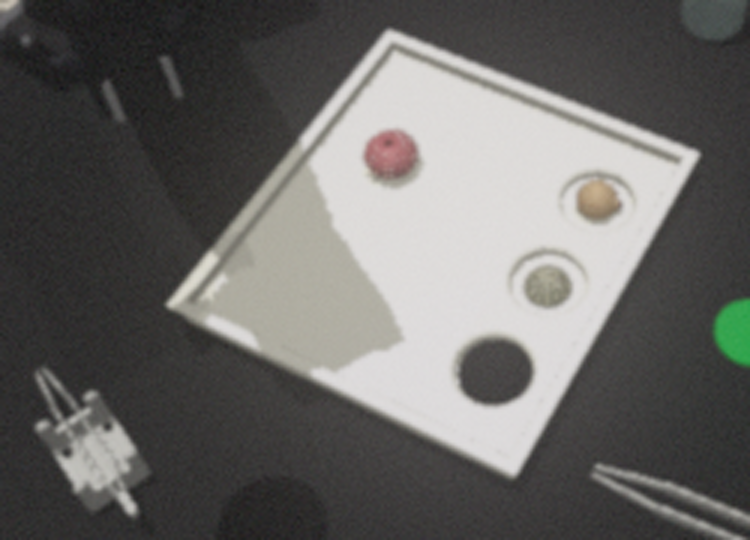

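View pics/wrist10.png

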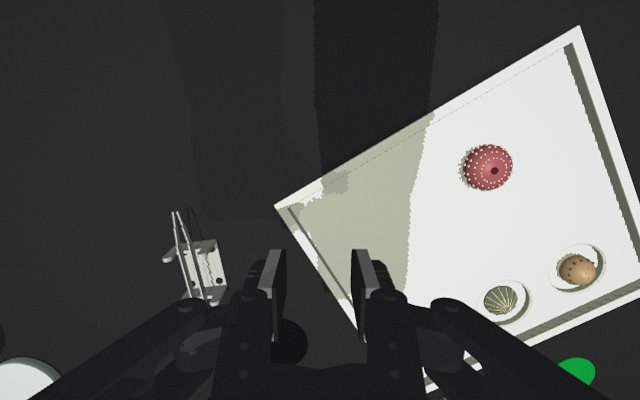

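Run:
```python
from h import *
for n,tag,box in [("wrist","1",(460,540,85,160)),("wrist","2",(370,445,195,258)),("wrist","5",(390,475,205,280)),("top","10",(338,376,160,196)),("scene","10",(290,322,230,258))]:
    d=load(n,tag); x0,x1,y0,y1=box
    g=d["pixels"][y0:y1,x0:x1].max(2); m=(g<45 if n=="wrist" else g<75).astype(np.uint8)
    _,l,st,c=cv2.connectedComponentsWithStats(m); i=1+np.argmax(st[1:,4]); u=c[i]+[x0,y0]
    print(n,tag,st[i],np.round(u,1),np.round(onz(d,*u,.006),4),np.round(onz(d,*u,.011),4))
```

```text
wrist 1 [   9   10   53   54 2186] [495.3 122. ] [ 0.654  -0.0825  0.006 ] [ 0.6515 -0.0821  0.011 ]
wrist 2 [  13    9   49   44 1668] [407.1 225.4] [ 0.6537 -0.0829  0.006 ] [ 0.6523 -0.0811  0.011 ]
wrist 5 [  13   10   59   52 2378] [432.  240.4] [ 0.6539 -0.083   0.006 ] [ 0.6521 -0.081   0.011 ]
top 10 [  7   7  22  22 383] [355.5 177.7] [ 0.6552 -0.0835  0.006 ] [ 0.654 -0.083  0.011]
scene 10 [  4   9  22  15 182] [305.1 246.8] [ 0.6591 -0.0891  0.006 ] [ 0.6609 -0.091   0.011 ]
```

The empty well centre is at (0.654,−0.083) and the urchin is at (0.469,0.007). The push direction is (0.899,−0.438), 0.206 m long. I go behind the urchin with the fingers 30 mm apart as a cradle.

Request:
jog_arm(increments=[[0,0.035,0,0.004,0.012,-0.05],[0,0.035,0,0,0,-0.055],[0,0.035,0,0,0,0],[0,0.035,0,0,0,0],[0,0.03,-0.01,0,0,0],[0,0,-0.03,0,0,0],[0,0,-0.03,0,0,0],[0,0,-0.03,0,0,0],[0,0,-0.025,0,0,0],[0,0,0,0,0,0],[0,0,0,0,0,0]])

```text
time_s: 10.08
ee_pos: [0.4385, 0.0156, 0.0925]
tool_rot: [0.239, 0.971, -0.0, 0.004]
force: [0.6, -0.1, -0.1]
width: 0.0297
```

```bash
python3 st.py
```

```text
t 10.08 pos [0.4385 0.0156 0.0925] yaw x 2.6596 levelling turn [0.0026 0.0084 0.    ] w 0.0297 F [ 0.64 -0.14 -0.14] j [ 0.04  0.26 -0.42  0.89 -0.    0.52] v 0.049
```

Request:
jog_arm(increments=[[-0.008,0.007,0,0.002,0.008,0.03],[-0.004,0.004,0,0,0,0],[0,0,0,0,0,0],[0,0,0,0,0,0]])

```text
time_s: 10.42
ee_pos: [0.429, 0.0261, 0.0962]
tool_rot: [0.224, 0.975, 0.001, 0.002]
force: [0.6, 0.4, -0.3]
width: 0.0298
```

```bash
python3 st.py; python3 -c "
from h import *
d=grab('wrist','11'); s=grab('scene','11'); print(urch(s)); crop(s,140,390,120,300,3,'s11')"
```

```text
t 10.42 pos [0.429  0.0261 0.0962] yaw x 2.689 levelling turn [-0.      0.0045  0.    ] w 0.0298 F [ 0.61  0.41 -0.32] j [ 0.06  0.24 -0.43  0.9  -0.    0.51] v 0.026
((269.5, 170.5), [262, 164, 16, 14, 159], array([269.59119497, 170.79245283]), array([0.46935154, 0.00602055, 0.028     ]))
```

View pics/wrist11.png

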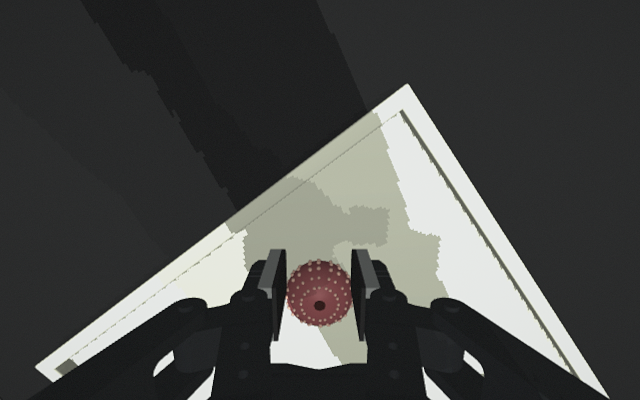

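View pics/s11.png

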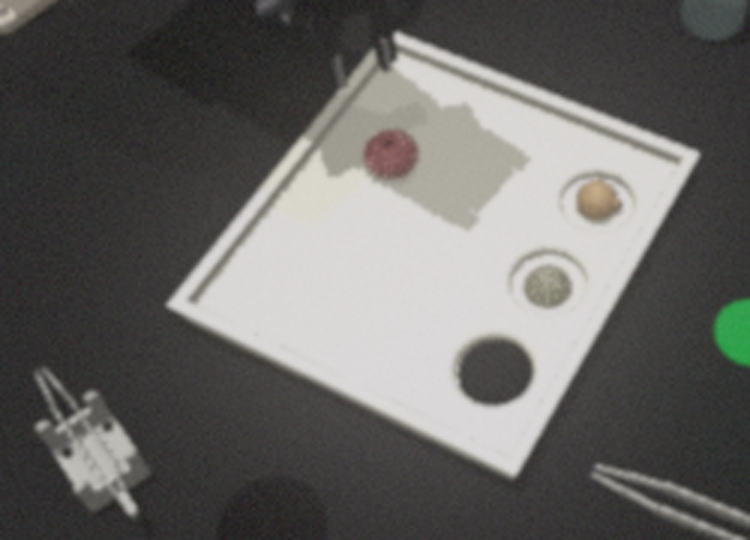

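```bash
python3 -c "
from h import *
print(urch(load('wrist','11')))"
```

```text
((319.1880187988281, 292.83648681640625), [286, 261, 66, 65, 3355], array([319.04232489, 293.08822653]), array([0.4699399 , 0.00674729, 0.028     ]))
```

Request:
jog_arm(increments=[[-0.003,0.001,-0.015,0,0.004,0],[0,0,-0.015,0,0,0],[0,0,-0.012,0,0,0],[0,0,0,0,0,0],[0,0,0,0,0,0]])

```text
time_s: 10.93
ee_pos: [0.4301, 0.0274, 0.0572]
tool_rot: [0.224, 0.975, 0.002, 0.006]
force: [0.9, 0.5, 0.9]
width: 0.0302
```

```bash
python3 st.py
```

```text
t 10.93 pos [0.4301 0.0274 0.0572] yaw x 2.6891 levelling turn [-0.0004  0.0118  0.    ] w 0.0302 F [0.88 0.46 0.94] j [ 0.06  0.29 -0.48  0.78 -0.    0.52] v 0.009
```

Request:
jog_arm(increments=[[-0.001,-0.001,-0.01,0,0.012,0],[-0.001,0,-0.008,0,0,0],[0,0,0,0,0,0],[0,0,0,0,0,0]])

```text
time_s: 11.27
ee_pos: [0.43, 0.0263, 0.0397]
tool_rot: [0.224, 0.975, 0.001, 0.001]
force: [0.3, 0.7, -0.6]
width: 0.0301
```

```bash
python3 st.py
```

```text
t 11.27 pos [0.43   0.0263 0.0397] yaw x 2.689 levelling turn [-0.0006  0.0029  0.    ] w 0.0301 F [ 0.3   0.7  -0.61] j [ 0.06  0.32 -0.5   0.75  0.    0.51] v 0.014
```

Request:
jog_arm(increments=[[0,0.0005,-0.005,0,0.003,0],[0,0,-0.001,0,0,0],[0,0,0,0,0,0]])

```text
time_s: 11.52
ee_pos: [0.4304, 0.0268, 0.0335]
tool_rot: [0.224, 0.974, 0.0, 0.0]
force: [1.3, 0.8, -0.2]
width: 0.0301
```

```bash
python3 st.py; python3 -c "
from h import *
d=grab('wrist','12'); s=grab('scene','12'); crop(s,200,300,100,200,7,'s12')"
```

```text
t 11.52 pos [0.4304 0.0268 0.0335] yaw x 2.6889 levelling turn [-0.0006  0.0003  0.    ] w 0.0301 F [ 1.29  0.84 -0.17] j [ 0.06  0.34 -0.5   0.73  0.    0.51] v 0.005
```

View pics/wrist12.png

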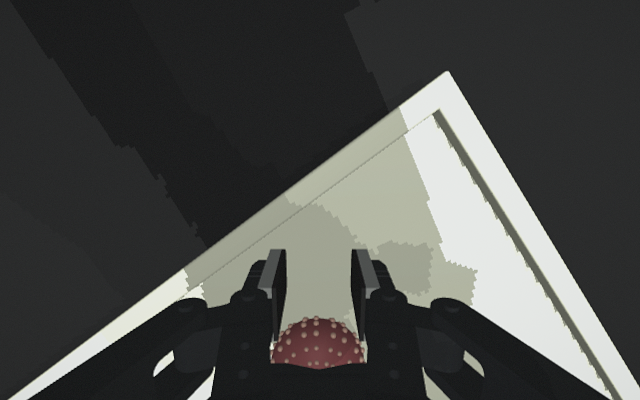

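View pics/s12.png

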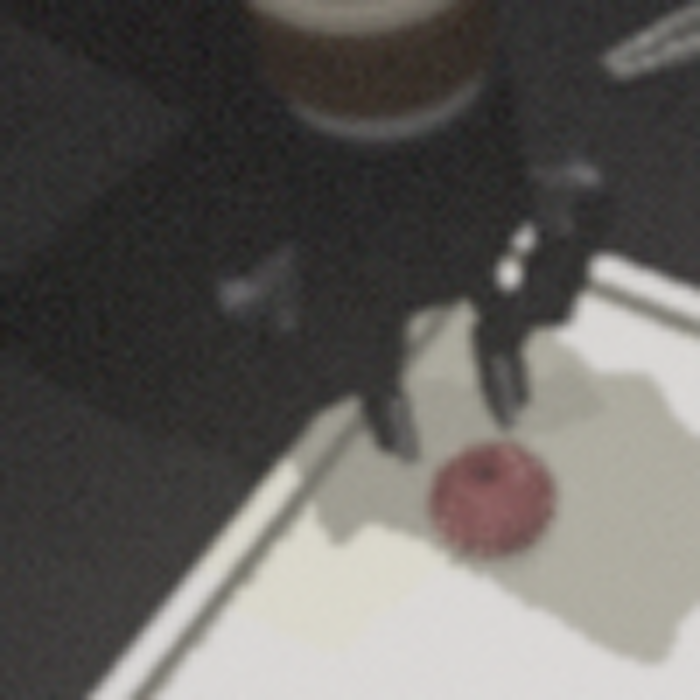

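The cradle is behind the urchin and lined up: pads at (283,290) and (356,290), urchin centred at 318. I push gently.

Request:
jog_arm(increments=[[0.0027,-0.0013,0,0,0,0],[0.0027,-0.0013,0,0,0,0],[0.0027,-0.0013,0,0,0,0],[0.0018,-0.0009,0,0,0,0],[0.0018,-0.0009,0,0,0,0],[0.0018,-0.0009,0,0,0,0],[0.0018,-0.0009,0,0,0,0],[0.0018,-0.0009,0,0,0,0],[0.0018,-0.0009,0,0,0,0],[0.0018,-0.0009,0,0,0,0]])

```text
time_s: 12.45
ee_pos: [0.4536, 0.0156, 0.0343]
tool_rot: [0.224, 0.974, 0.001, 0.001]
force: [0.0, 0.5, -0.5]
width: 0.0296
```

```bash
python3 st.py;  python3 -c "
from h import *
s=grab('scene','13'); print(urch(s)); d=grab('wrist','13'); crop(s,200,300,100,200,5,'s13')"
```

```text
t 12.45 pos [0.4536 0.0156 0.0343] yaw x 2.6889 levelling turn [-0.0008  0.0015  0.    ] w 0.0296 F [ 0.01  0.47 -0.48] j [ 0.03  0.37 -0.44  0.76  0.    0.49] v 0.061
((271.0, 173.0), [264, 166, 15, 15, 161], array([271.11180124, 173.00621118]), array([0.47673136, 0.00336381, 0.028     ]))
```

View pics/wrist13.png

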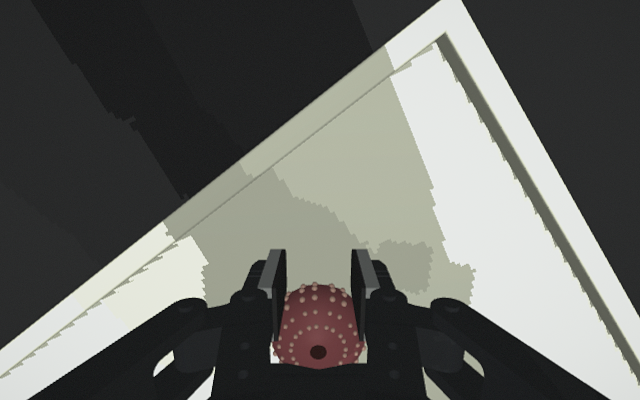

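View pics/s13.png

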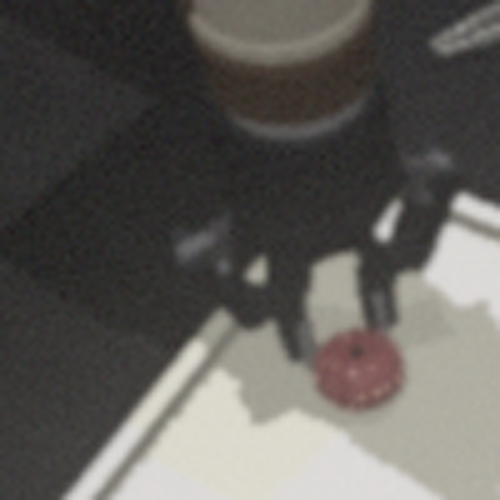

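The urchin moves upright in the cradle, seen at (318,330) in the wrist view. I continue.

Request:
jog_arm(increments=[[0.0022,-0.0011,0,0,0,0],[0.0027,-0.0013,-0.0005,0,0,0],[0.0027,-0.0013,0,0,0,0],[0.0027,-0.0013,0,0,0,0],[0.0027,-0.0013,0,0,0,0],[0.0027,-0.0013,0,0,0,0],[0.0027,-0.0013,0,0,0,0],[0.0027,-0.0013,0,0,0,0],[0.0027,-0.0013,0,0,0,0],[0.0027,-0.0013,0,0,0,0],[0.0027,-0.0013,0,0,0,0],[0.0018,-0.0009,0,0,0,0]])

```text
time_s: 13.55
ee_pos: [0.4876, -0.0009, 0.0336]
tool_rot: [0.224, 0.975, 0.001, 0.0]
force: [0.0, -0.3, 1.0]
width: 0.0298
```

```bash
python3 st.py;  python3 -c "
from h import *
s=grab('scene','14'); print(urch(s)); crop(s,200,330,110,270,4,'s14')"
```

```text
t 13.55 pos [ 0.4876 -0.0009  0.0336] yaw x 2.689 levelling turn [-0.0009  0.0012  0.    ] w 0.0298 F [ 0.03 -0.29  1.01] j [-0.    0.42 -0.35  0.79  0.    0.45] v 0.062
((277.23333740234375, 185.0), [270, 178, 16, 14, 165], array([276.98787879, 184.62424242]), array([ 0.51072639, -0.01334163,  0.028     ]))
```

View pics/s14.png

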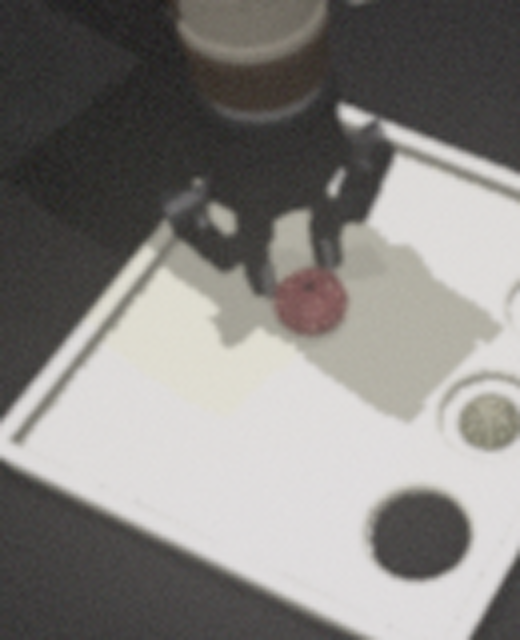

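Request:
jog_arm(increments=[[0.0025,-0.0012,0,0,0,0],[0.0032,-0.0016,0,0,0,0],[0.0036,-0.0018,0,0,0,0],[0.0036,-0.0018,0,0,0,0],[0.0036,-0.0018,0,0,0,0],[0.0036,-0.0018,0,0,0,0],[0.0036,-0.0018,0,0,0,0],[0.0036,-0.0018,0,0,0,0],[0.0036,-0.0018,0,0,0,0],[0.0036,-0.0018,0,0,0,0],[0.0028,-0.0014,0,0,0,0],[0.0018,-0.0009,0,0,0,0]])

```text
time_s: 14.6
ee_pos: [0.5311, -0.0227, 0.0334]
tool_rot: [0.224, 0.974, 0.001, 0.001]
force: [-0.6, 0.1, 0.9]
width: 0.0299
```

```bash
python3 st.py;  python3 -c "
from h import *
s=grab('scene','15'); print(urch(s)); crop(s,200,330,110,270,4,'s15')"
```

```text
t 14.6 pos [ 0.5311 -0.0227  0.0334] yaw x 2.6888 levelling turn [-0.0007  0.0013  0.    ] w 0.0299 F [-0.62  0.1   0.94] j [-0.04  0.49 -0.23  0.84  0.    0.41] v 0.069
((284.90740966796875, 199.98147583007812), [277, 194, 17, 14, 167], array([284.89221557, 200.26347305]), array([ 0.55446842, -0.03484961,  0.028     ]))
```

View pics/s15.png

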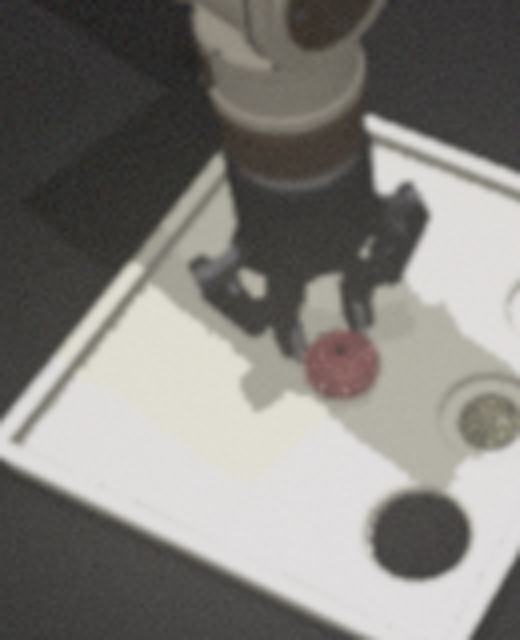

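Request:
jog_arm(increments=[[0.0025,-0.0012,0,0,0,0],[0.0032,-0.0016,0,0,0,0],[0.0036,-0.0018,0,0,0,0],[0.0036,-0.0018,0,0,0,0],[0.0036,-0.0018,0,0,0,0],[0.0036,-0.0018,0,0,0,0],[0.0036,-0.0018,0,0,0,0],[0.0036,-0.0018,0,0,0,0],[0.0036,-0.0018,0,0,0,0],[0.0036,-0.0018,0,0,0,0],[0.0036,-0.0018,0,0,0,0],[0.0036,-0.0018,0,0,0,0]])

```text
time_s: 15.65
ee_pos: [0.5766, -0.0456, 0.0332]
tool_rot: [0.224, 0.975, 0.0, 0.0]
force: [0.4, 0.6, 0.8]
width: 0.0297
```

Request:
jog_arm(increments=[[0.0027,-0.0013,0,0,0,0],[0.0027,-0.0013,0,0,0,0],[0.0018,-0.0009,0,0,0,0],[0,0,0,0,0,0]])

```text
time_s: 15.98
ee_pos: [0.5856, -0.0499, 0.0332]
tool_rot: [0.225, 0.974, 0.0, 0.001]
force: [1.1, 0.0, 0.5]
width: 0.0297
```

```bash
python3 st.py;  python3 -c "
from h import *
s=grab('scene','16'); print(urch(s)); crop(s,230,350,170,270,5,'s16')"
```

```text
t 15.98 pos [ 0.5856 -0.0499  0.0332] yaw x 2.6887 levelling turn [-0.0006  0.0012  0.    ] w 0.0297 F [1.07 0.04 0.48] j [-0.09  0.58 -0.07  0.92  0.    0.37] v 0.003
((295.4545593261719, 221.5454559326172), [287, 213, 18, 17, 210], array([295.21904762, 221.31428571]), array([ 0.60944115, -0.06257648,  0.028     ]))
```

View pics/s16.png

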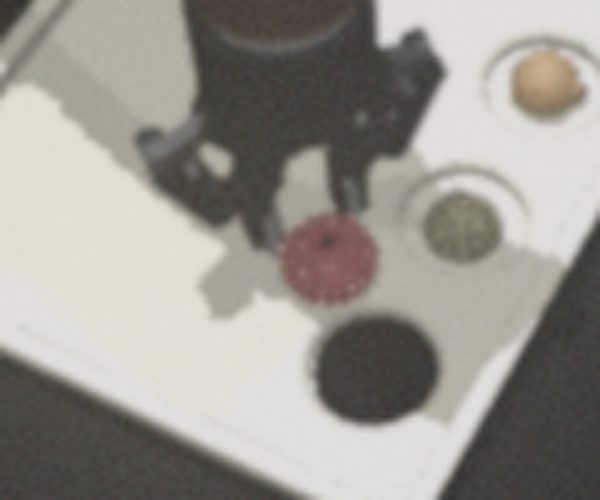

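The urchin is upright just short of the well. The scene crop shows it at (330,258) and the well at (376,368). I slow down over the edge.

Request:
jog_arm(increments=[[0.0018,-0.0009,0,0,0,0],[0.0018,-0.0009,0,0,0,0],[0.0018,-0.0009,0,0,0,0],[0.0018,-0.0009,0,0,0,0],[0.0018,-0.0009,0,0,0,0],[0.0018,-0.0009,0,0,0,0],[0.0018,-0.0009,0,0,0,0],[0.0014,-0.0007,0,0,0,0],[0.0014,-0.0007,0,0,0,0],[0.0014,-0.0007,0,0,0,0]])

```text
time_s: 16.87
ee_pos: [0.6029, -0.0587, 0.033]
tool_rot: [0.224, 0.975, 0.0, -0.0]
force: [0.4, -0.4, 0.2]
width: 0.0296
```

```bash
python3 st.py;  python3 -c "
from h import *
s=grab('scene','17'); print(urch(s)); crop(s,260,350,190,270,7,'s17')"
```

```text
t 16.87 pos [ 0.6029 -0.0587  0.033 ] yaw x 2.6893 levelling turn [-0.0009 -0.0003 -0.    ] w 0.0296 F [ 0.4  -0.35  0.16] j [-0.1   0.61 -0.01  0.94  0.    0.35] v 0.061
((299.0, 228.0), [290, 219, 18, 19, 236], array([298.93644068, 228.53389831]), array([ 0.62777317, -0.07143167,  0.028     ]))
```

View pics/s17.png

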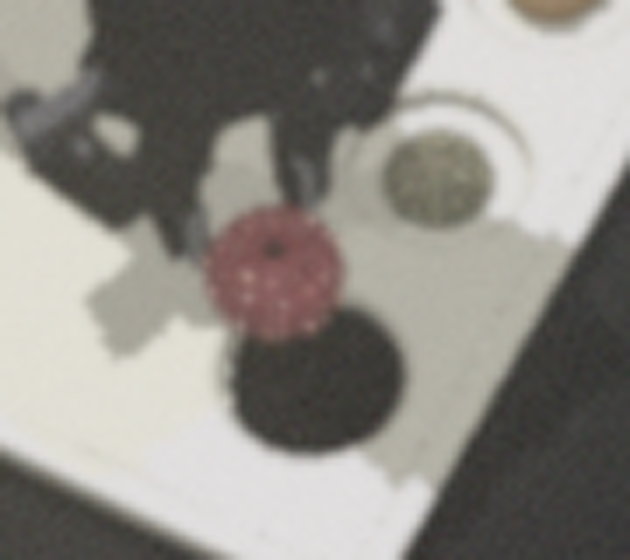

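Request:
jog_arm(increments=[[0.0013,-0.0006,0,0,0,0],[0.0013,-0.0006,0,0,0,0],[0.0013,-0.0006,0,0,0,0],[0.0013,-0.0006,0,0,0,0],[0.0013,-0.0006,0,0,0,0],[0.0013,-0.0006,0,0,0,0]])

```text
time_s: 17.42
ee_pos: [0.6119, -0.0628, 0.033]
tool_rot: [0.224, 0.975, 0.0, 0.0]
force: [0.4, 0.6, -0.1]
width: 0.0301
```

```bash
python3 st.py;  python3 -c "
from h import *
s=grab('scene','18'); print(urch(s)); crop(s,260,350,190,270,7,'s18')"
```

```text
t 17.42 pos [ 0.6119 -0.0628  0.033 ] yaw x 2.6893 levelling turn [-0.0006  0.0004  0.    ] w 0.0301 F [ 0.37  0.6  -0.05] j [-0.1   0.63  0.02  0.96  0.    0.35] v 0.058
((299.5833435058594, 233.0), [292, 224, 17, 19, 250], array([299.872, 233.092]), array([ 0.63674725, -0.07883489,  0.028     ]))
```

View pics/s18.png

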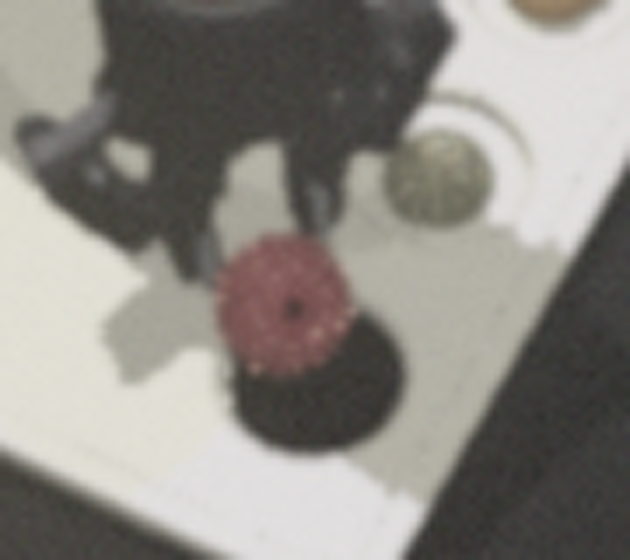

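It is tipping over the edge, with its top hole moved to (293,308). I continue slowly.

Request:
jog_arm(increments=[[0.0009,-0.0004,0,0,0,0],[0.0009,-0.0004,0,0,0,0],[0.0009,-0.0004,0,0,0,0],[0.0009,-0.0004,0,0,0,0],[0.0009,-0.0004,0,0,0,0]])

```text
time_s: 17.88
ee_pos: [0.6167, -0.0651, 0.033]
tool_rot: [0.224, 0.975, 0.0, -0.0]
force: [-0.8, 1.1, 0.3]
width: 0.0299
```

```bash
python3 st.py;  python3 -c "
from h import *
s=grab('scene','19'); print(urch(s)); crop(s,260,350,190,270,7,'s19')"
```

```text
t 17.88 pos [ 0.6167 -0.0651  0.033 ] yaw x 2.6892 levelling turn [-0.0006  0.      0.    ] w 0.0299 F [-0.83  1.06  0.35] j [-0.11  0.64  0.03  0.97  0.    0.35] v 0.039
((301.3888854980469, 234.5), [293, 226, 18, 18, 257], array([301.42412451, 234.57976654]), array([ 0.64175686, -0.07954281,  0.028     ]))
```

View pics/s19.png

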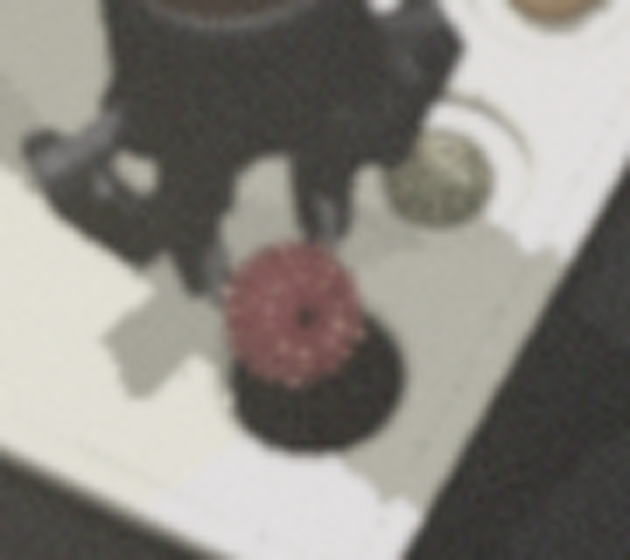

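Request:
jog_arm(increments=[[0.0009,-0.0004,0,0,0,0],[0.0009,-0.0004,0,0,0,0],[0.0009,-0.0004,0,0,0,0],[0.0009,-0.0004,0,0,0,0],[0.0009,-0.0004,0,0,0,0],[0.0009,-0.0004,0,0,0,0]])

```text
time_s: 18.43
ee_pos: [0.6227, -0.0677, 0.033]
tool_rot: [0.224, 0.975, 0.0, -0.0]
force: [-0.4, 0.6, 0.1]
width: 0.0298
```

```bash
python3 st.py;  python3 -c "
from h import *
s=grab('scene','20'); print(urch(s)); crop(s,260,350,190,270,7,'s20')"
```

```text
t 18.43 pos [ 0.6227 -0.0677  0.033 ] yaw x 2.6892 levelling turn [-0.0007  0.      0.    ] w 0.0298 F [-0.39  0.64  0.14] j [-0.11  0.65  0.05  0.98  0.    0.34] v 0.04
((302.9193420410156, 236.83871459960938), [294, 228, 19, 19, 268], array([302.73134328, 236.78731343]), array([ 0.64747066, -0.0819296 ,  0.028     ]))
```

View pics/s20.png

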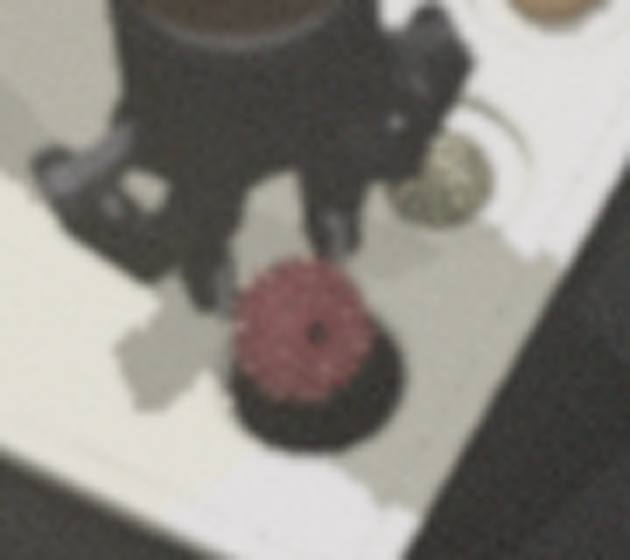

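Request:
jog_arm(increments=[[0.0009,-0.0004,0,0,0,0],[0.0009,-0.0004,0,0,0,0],[0.0009,-0.0004,0,0,0,0],[0.0009,-0.0004,0,0,0,0],[0.0009,-0.0004,0,0,0,0]])

```text
time_s: 18.9
ee_pos: [0.6278, -0.0699, 0.033]
tool_rot: [0.224, 0.975, 0.0, 0.0]
force: [-0.5, 0.3, 0.2]
width: 0.0302
```

```bash
python3 st.py;  python3 -c "
from h import *
s=grab('scene','21'); print(urch(s)); crop(s,260,350,190,270,7,'s21')"
```

```text
t 18.9 pos [ 0.6278 -0.0699  0.033 ] yaw x 2.6892 levelling turn [-0.0006  0.0002  0.    ] w 0.0302 F [-0.55  0.29  0.24] j [-0.11  0.66  0.07  0.98  0.    0.34] v 0.039
((304.1502990722656, 238.40797424316406), [295, 229, 19, 20, 274], array([303.7810219, 238.7080292]), array([ 0.65226362, -0.08411112,  0.028     ]))
```

View pics/s21.png

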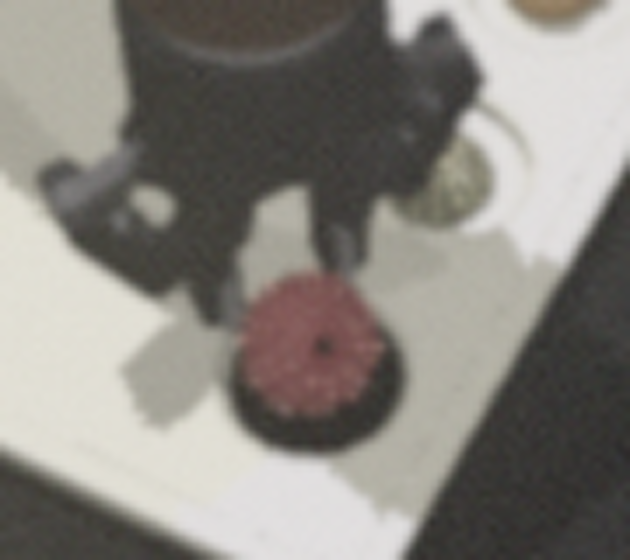

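Request:
jog_arm(increments=[[0.0009,-0.0004,0,0,0,0],[0.0009,-0.0004,0,0,0,0],[0.0009,-0.0004,0,0,0,0],[0.0009,-0.0004,0,0,0,0]])

```text
time_s: 19.28
ee_pos: [0.6318, -0.0717, 0.033]
tool_rot: [0.224, 0.975, 0.0, 0.0]
force: [-0.5, -0.1, 0.2]
width: 0.0299
```

```bash
python3 st.py;  python3 -c "
from h import *
s=grab('scene','22'); print(urch(s,.02),proj(s,[.654,-.083,.020])); crop(s,260,350,190,270,7,'s22')"
```

```text
t 19.28 pos [ 0.6318 -0.0717  0.033 ] yaw x 2.6891 levelling turn [-0.0006  0.0003  0.    ] w 0.0299 F [-0.52 -0.05  0.17] j [-0.11  0.66  0.08  0.99  0.    0.34] v 0.042
((304.4310302734375, 240.36207580566406), [295, 231, 20, 20, 278], array([304.71942446, 240.36330935]), array([ 0.65344598, -0.08281686,  0.02      ])) [304.86100069 240.56289439]
```

View pics/s22.png

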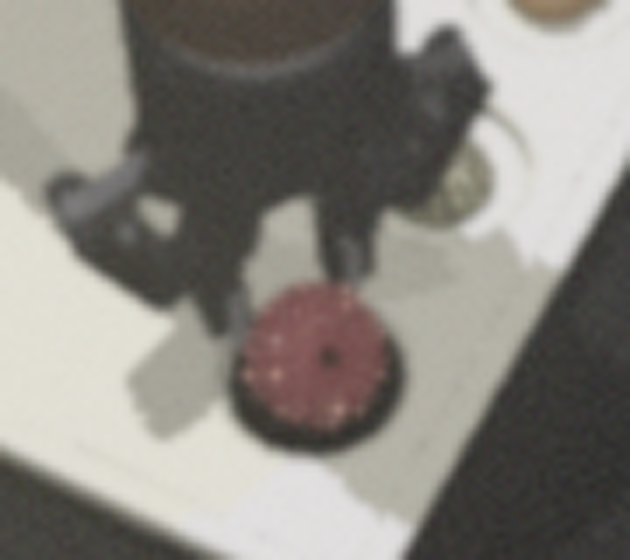

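It is centred but still leaning forward against the fingers: the hole is at (330,355), not above the centroid. I back off to let it settle.

Request:
jog_arm(increments=[[-0.0013,0.0006,0,0,0,0],[-0.0018,0.0009,0,0,0,0],[-0.0027,0.0013,0,0,0,0],[-0.0036,0.0018,0,0,0,0],[0,0,0,0,0,0],[0,0,0,0,0,0],[0,0,0,0,0,0],[0,0,0,0,0,0]])

```text
time_s: 20.0
ee_pos: [0.6211, -0.0666, 0.0329]
tool_rot: [0.224, 0.975, 0.0, -0.0]
force: [0.3, 0.6, 0.1]
width: 0.03
```

```bash
python3 st.py;  python3 -c "
from h import *
s=grab('scene','23'); print(urch(s,.02),proj(s,[.654,-.083,.020])); crop(s,260,350,190,270,7,'s23')"
```

```text
t 20.0 pos [ 0.6211 -0.0666  0.0329] yaw x 2.6893 levelling turn [-0.0004 -0.     -0.    ] w 0.03 F [0.34 0.57 0.1 ] j [-0.11  0.65  0.05  0.97  0.    0.35] v 0.002
((303.02777099609375, 237.98611450195312), [294, 229, 19, 18, 264], array([302.8030303 , 237.50378788]), array([ 0.64566194, -0.08002837,  0.02      ])) [304.86100069 240.56289439]
```

View pics/s23.png

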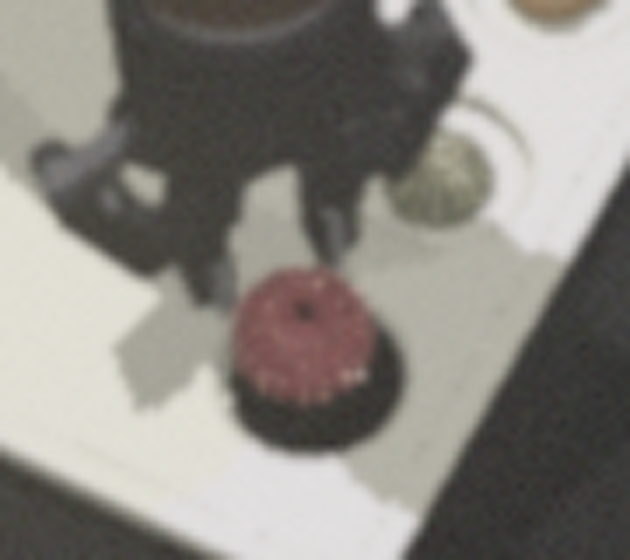

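Request:
jog_arm(increments=[[-0.0036,0.0018,0,0,0,0],[-0.0036,0.0018,0,0,0,0],[-0.0036,0.0018,0,0,0,0],[-0.0036,0.0018,0,0,0,0],[0,0,0.02,0,0,0],[0,0,0.03,0,0,0],[0,0,0.03,0,0,0],[0,0,0,0,0,0],[0,0,0,0,0,0]])

```text
time_s: 20.8
ee_pos: [0.6006, -0.0574, 0.1134]
tool_rot: [0.224, 0.975, -0.0, -0.004]
force: [-0.5, 0.1, -0.9]
width: 0.0299
```

```bash
python3 st.py;  python3 -c "
from h import *
s=grab('scene','24'); print(urch(s,.02)); w=grab('wrist','24'); print(urch(w,.02)); a,b=urch(s)[2],urch(w)[2]; print(tri(s,a,w,b)); crop(s,260,350,190,270,7,'s24')"
```

```text
t 20.8 pos [ 0.6006 -0.0574  0.1134] yaw x 2.6899 levelling turn [-0.0014 -0.0072 -0.    ] w 0.0299 F [-0.49  0.13 -0.93] j [-0.1   0.53  0.08  1.12  0.    0.36] v 0.051
((302.7758483886719, 237.94827270507812), [294, 229, 19, 18, 246], array([302.49593496, 237.62195122]), array([ 0.6453283 , -0.08066943,  0.02      ]))
((317.0, 279.4285583496094), [287, 251, 61, 58, 2762], array([317.30086894, 279.5474294 ]), array([ 0.64477638, -0.07953206,  0.02      ]))
(array([ 0.64509454, -0.08001317,  0.01896402]), np.float64(0.0005930459262040602))
```

View pics/wrist24.png

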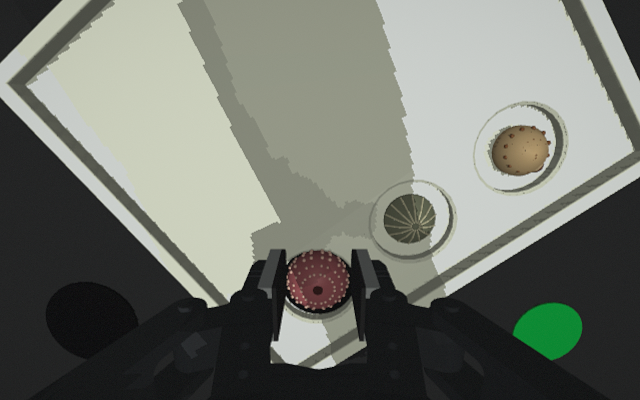

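View pics/s24.png

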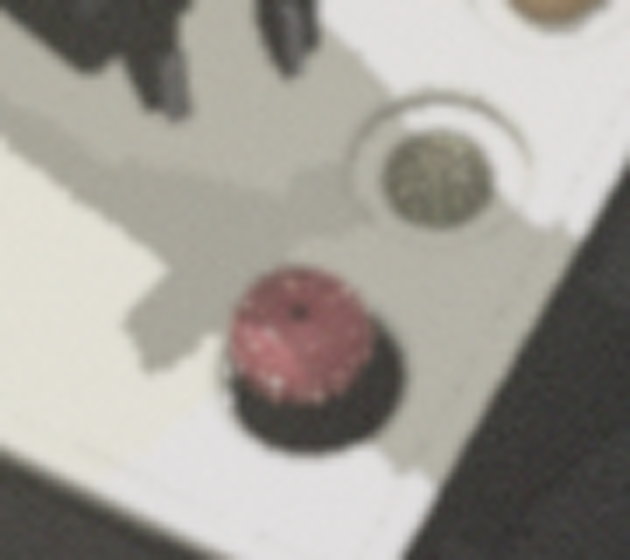

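Triangulation puts the urchin at (0.645,−0.080), with its widest height at 19 mm, so it is in the well and flat. It sits about 9 mm off centre, which is too near the limit. I nudge it again with lower fingertips, finding the floor height by touch first.

Request:
jog_arm(increments=[[0.004,-0.001,-0.03,0,-0.007,0],[0.002,0,-0.03,0,0,0],[0,0,-0.014,0,0,0],[0,0,0,0,0,0],[0,0,0,0,0,0]])

```text
time_s: 21.32
ee_pos: [0.6046, -0.058, 0.0334]
tool_rot: [0.224, 0.975, 0.001, -0.001]
force: [1.0, -0.6, 0.5]
width: 0.0299
```

```bash
python3 st.py
```

```text
t 21.32 pos [ 0.6046 -0.058   0.0334] yaw x 2.69 levelling turn [-0.0017 -0.0025 -0.    ] w 0.0299 F [ 1.05 -0.59  0.54] j [-0.1   0.62 -0.    0.95  0.    0.36] v 0.034
```

Request:
jog_arm(increments=[[0,0,-0.001,0.0,-0.002,0],[0,0,0,0,0,0]])

```text
time_s: 21.48
ee_pos: [0.6037, -0.0579, 0.0317]
tool_rot: [0.224, 0.975, 0.001, -0.002]
force: [0.4, 0.0, -0.1]
width: 0.03
```

Request:
jog_arm(increments=[[0,0,-0.001,0,0,0],[0,0,0,0,0,0]])

```text
time_s: 21.65
ee_pos: [0.6047, -0.058, 0.0322]
tool_rot: [0.224, 0.975, 0.001, -0.0]
force: [0.7, -0.3, 0.8]
width: 0.03
```

Request:
jog_arm(increments=[[0,0,-0.001,0,0,0],[0,0,0,0,0,0]])

```text
time_s: 21.82
ee_pos: [0.606, -0.0581, 0.0328]
tool_rot: [0.224, 0.975, 0.001, 0.001]
force: [0.1, -0.6, -0.1]
width: 0.0299
```

```bash
python3 st.py;  python3 -c "
from h import *
s=grab('scene','25'); crop(s,260,350,190,270,7,'s25')"
```

```text
t 21.82 pos [ 0.606  -0.0581  0.0328] yaw x 2.69 levelling turn [-0.0014  0.0028  0.    ] w 0.0299 F [ 0.08 -0.65 -0.06] j [-0.1   0.62 -0.01  0.94  0.    0.36] v 0.013
```

View pics/s25.png

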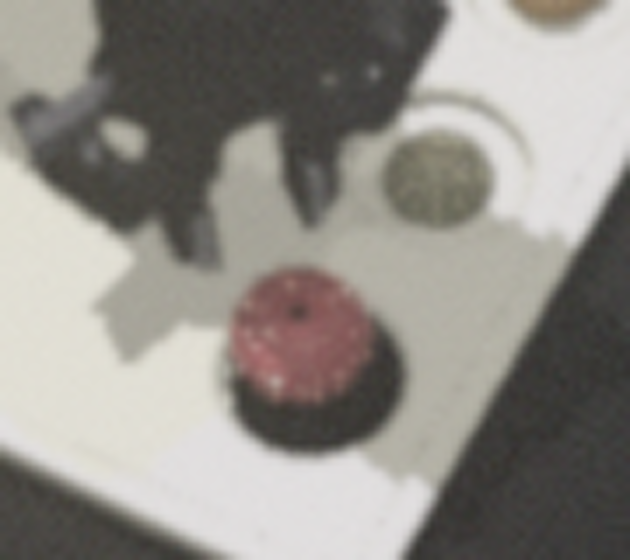

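Request:
jog_arm(increments=[[0,0,-0.003,0,0.002,0],[0,0,0,0,0,0]])

```text
time_s: 22.03
ee_pos: [0.6072, -0.0583, 0.0312]
tool_rot: [0.224, 0.975, 0.001, 0.002]
force: [0.5, -0.3, -0.4]
width: 0.03
```

Request:
jog_arm(increments=[[0,0,-0.002,0,0,0],[0,0,0,0,0,0]])

```text
time_s: 22.2
ee_pos: [0.6079, -0.0583, 0.0312]
tool_rot: [0.224, 0.975, 0.001, 0.003]
force: [0.4, -0.1, -0.4]
width: 0.0296
```

```bash
python3 st.py
```

```text
t 22.2 pos [ 0.6079 -0.0583  0.0312] yaw x 2.69 levelling turn [-0.0007  0.0058  0.    ] w 0.0296 F [ 0.36 -0.12 -0.43] j [-0.1   0.62 -0.01  0.94  0.    0.36] v 0.009
```

Request:
jog_arm(increments=[[-0.001,0,-0.002,0,0.006,0],[0,0,0,0,0,0],[0,0,0,0,0,0]])

```text
time_s: 22.45
ee_pos: [0.6084, -0.0584, 0.0311]
tool_rot: [0.224, 0.975, 0.001, 0.002]
force: [0.2, 0.2, -0.6]
width: 0.0299
```

```bash
python3 st.py
```

```text
t 22.45 pos [ 0.6084 -0.0584  0.0311] yaw x 2.6902 levelling turn [-0.0005  0.0033  0.    ] w 0.0299 F [ 0.16  0.22 -0.55] j [-0.1   0.62 -0.    0.94  0.    0.36] v 0.005
```

The tips stop on the tray floor at TCP z 0.031. I raise about 1.5 mm, line up sideways and nudge again.

Request:
jog_arm(increments=[[-0.001,-0.002,0.0015,0,0.003,0],[0.001,-0.002,0,0,0,0],[0.001,-0.001,0,0,0,0],[0,0,0,0,0,0]])

```text
time_s: 22.78
ee_pos: [0.6083, -0.0638, 0.0309]
tool_rot: [0.224, 0.975, -0.0, -0.002]
force: [-0.1, -0.2, -0.0]
width: 0.0299
```

```bash
python3 st.py
```

```text
t 22.78 pos [ 0.6083 -0.0638  0.0309] yaw x 2.6902 levelling turn [-0.0007 -0.0031 -0.    ] w 0.0299 F [-0.07 -0.22 -0.02] j [-0.1   0.63  0.01  0.95  0.    0.35] v 0.006
```

Request:
jog_arm(increments=[[0.001,0.0005,0.002,0,-0.003,0],[0.001,0,0,0,0,0],[0,0,0,0,0,0]])

```text
time_s: 23.03
ee_pos: [0.61, -0.0635, 0.0322]
tool_rot: [0.224, 0.975, 0.0, -0.001]
force: [-1.0, 0.3, -0.1]
width: 0.0299
```

```bash
python3 st.py
```

```text
t 23.03 pos [ 0.61   -0.0635  0.0322] yaw x 2.6896 levelling turn [-0.0009 -0.0013 -0.    ] w 0.0299 F [-0.96  0.31 -0.08] j [-0.1   0.63  0.01  0.96  0.    0.35] v 0.002
```

Good. I advance in small steps to TCP (0.625,−0.070).

Request:
jog_arm(increments=[[0.0013,-0.0006,0,0,0,0],[0.0013,-0.0006,0,0,0,0],[0.0013,-0.0006,0,0,0,0],[0.0013,-0.0006,0,0,0,0],[0.0013,-0.0006,0,0,0,0],[0.0013,-0.0006,0,0,0,0],[0.0013,-0.0006,0,0,0,0],[0.0013,-0.0006,0,0,0,0],[0.0013,-0.0006,0,0,0,0],[0.0009,-0.0004,0,0,0,0],[0.0009,-0.0004,0,0,0,0]])

```text
time_s: 23.95
ee_pos: [0.6248, -0.0701, 0.0321]
tool_rot: [0.224, 0.975, 0.0, -0.001]
force: [-0.8, 0.3, -0.8]
width: 0.0299
```

```bash
python3 st.py;  python3 -c "
from h import *
s=grab('scene','26'); print(urch(s,.02));crop(s,260,350,190,270,7,'s26')"
```

```text
t 23.95 pos [ 0.6248 -0.0701  0.0321] yaw x 2.69 levelling turn [-0.001  -0.0017 -0.    ] w 0.0299 F [-0.76  0.3  -0.75] j [-0.11  0.65  0.06  0.98  0.    0.34] v 0.043
((303.5, 240.0), [294, 231, 20, 18, 265], array([303.45660377, 239.56603774]), array([ 0.65004774, -0.08302968,  0.02      ]))
```

View pics/s26.png

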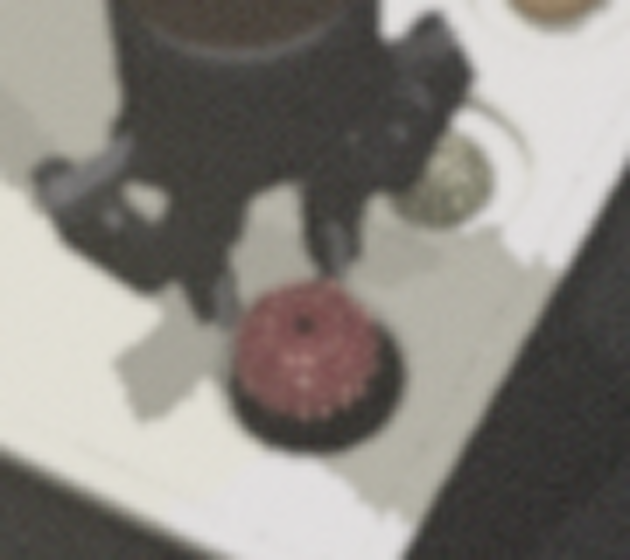

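It slides upright (hole above the centroid) and is now at (0.650,−0.083). I nudge about 4 mm more.

Request:
jog_arm(increments=[[0.0009,-0.0002,0,0,0,0],[0.0009,-0.0002,0,0,0,0],[0.0009,-0.0002,0,0,0,0],[0.0009,-0.0002,0,0,0,0],[0,0,0,0,0,0]])

```text
time_s: 24.42
ee_pos: [0.6289, -0.0711, 0.032]
tool_rot: [0.224, 0.975, 0.0, -0.001]
force: [0.4, -0.5, 0.3]
width: 0.0302
```

Request:
jog_arm(increments=[[-0.0013,0.0006,0,0,0,0],[-0.0018,0.0009,0,0,0,0],[-0.0036,0.0018,0,0,0,0],[-0.0036,0.0018,0,0,0,0],[-0.0054,0.0026,0,0,0,0],[-0.0054,0.0026,0,0,0,0],[0,0,0.02,0,0,0],[0,0,0.03,0,0,0],[0,0,0.03,0,0,0],[0,0,0,0,0,0],[0,0,0,0,0,0]])

```text
time_s: 25.33
ee_pos: [0.5992, -0.0577, 0.1126]
tool_rot: [0.223, 0.975, -0.0, -0.005]
force: [-0.4, 0.5, 0.0]
width: 0.0296
```

```bash
python3 st.py;  python3 -c "
from h import *
s=grab('scene','27'); print(urch(s,.02)); w=grab('wrist','27'); print(urch(w,.02)); a,b=urch(s)[2],urch(w)[2]; print(tri(s,a,w,b)); crop(s,260,350,190,270,7,'s27')"
```

```text
t 25.33 pos [ 0.5992 -0.0577  0.1126] yaw x 2.6912 levelling turn [-0.0021 -0.0103 -0.    ] w 0.0296 F [-0.42  0.46  0.02] j [-0.1   0.53  0.08  1.13  0.    0.35] v 0.056
((304.5, 240.1666717529297), [295, 232, 20, 18, 246], array([304.3902439 , 240.53252033]), array([ 0.65315546, -0.08358038,  0.02      ]))
((319.2048034667969, 291.6869201660156), [290, 263, 60, 59, 2710], array([319.29630996, 292.35387454]), array([ 0.65262861, -0.08272597,  0.02      ]))
(array([ 0.6529485 , -0.08309018,  0.01916438]), np.float64(0.0003889291144893995))
```

View pics/s27.png

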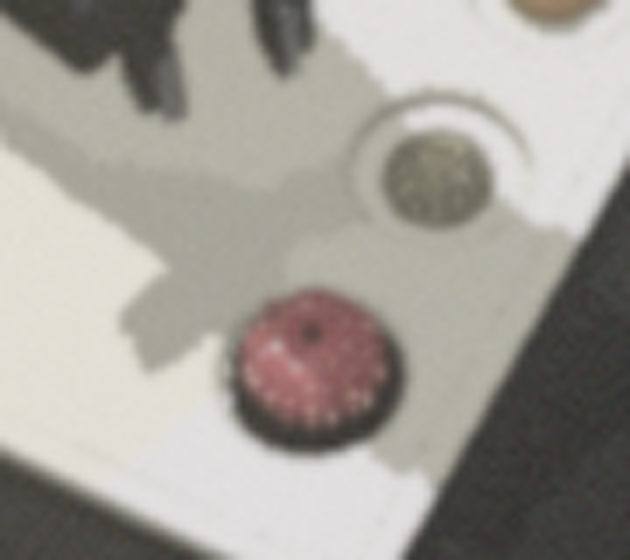

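View pics/wrist27.png

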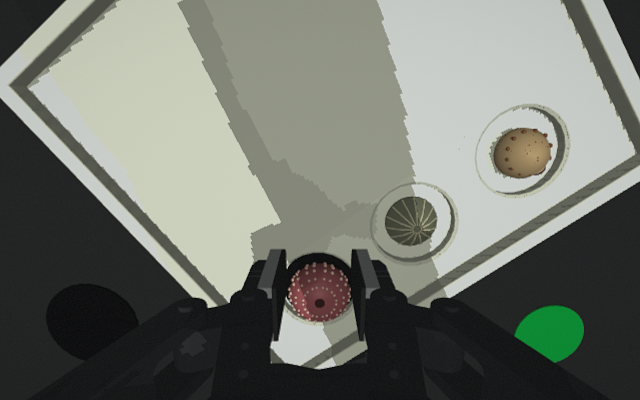

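The urchin is centred at (0.653,−0.083) and upright. I raise the arm clear and do a final overall check.

Request:
jog_arm(increments=[[-0.02,0,0.03,0,0,0],[-0.03,0,0.025,0,0,0],[-0.03,0,0.02,0,0,0],[-0.03,0,0.02,0,0,0],[-0.03,0,0,0,0,0],[-0.02,0,0,0,0,0],[0,0,0,0,0,0],[0,0,0,0,0,0],[0,0,0,0,0,0]])

```text
time_s: 26.18
ee_pos: [0.4257, -0.0562, 0.194]
tool_rot: [0.223, 0.975, -0.002, -0.018]
force: [0.5, 0.6, 0.8]
width: 0.0298
```

```bash
python3 st.py;  python3 -c "
from h import *
s=grab('scene','28'); t=grab('top','28'); print(urch(s,.02)[3],urch(t,.02)[3]); print(tri(s,urch(s)[2],t,urch(t)[2]))
s0=load('scene','0'); d=cv2.absdiff(s['pixels'],s0['pixels']); print(d[95:140,360:400].max(), 'jar diff')
crop(s,140,400,80,300,3,'s28')"
```

```text
t 26.18 pos [ 0.4257 -0.0562  0.194 ] yaw x 2.6915 levelling turn [-0.0048 -0.0358 -0.    ] w 0.0298 F [0.49 0.62 0.81] j [-0.13  0.16 -0.24  1.2   0.    0.32] v 0.02
[ 0.65269165 -0.08323942  0.02      ] [ 0.65399369 -0.08229897  0.02      ]
(array([ 0.65336422, -0.08284152,  0.02058442]), np.float64(0.0015403698180485427))
13 jar diff
```

View pics/s28.png

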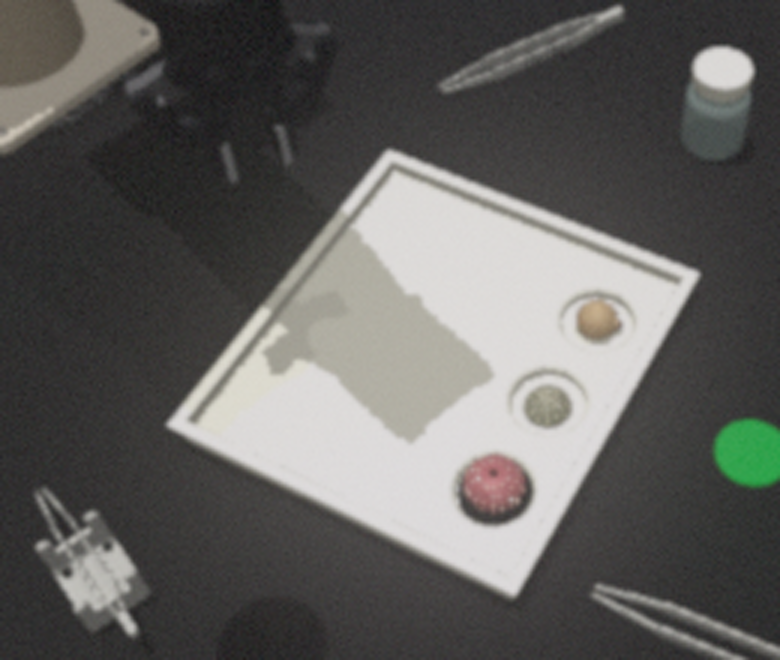

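The scene crop shows the forceps across both saddles at (88,565), the urchin upright in the black well at (495,483), and the shells and jar unmoved. I hand the job in.

```bash
python3 -c "
from plant import workorder
print(workorder.sign_off())"
```

```text
the job is handed in; nothing more can be done
None
```

The forceps lie across both saddles of the rest, the urchin sits in the well with the black disc, and the job was handed in at about 26 s of the 69 s allowed.

**Forceps:** I gripped them near mid-length, turned them about 80° and released them on the rest. The last pictures show them across both saddles and centred, clear of the fingers.

**Urchin:** I slid it across the floor in a cradle of the two half-open fingers. After the first push it had dropped in, but sat about 9 mm from the disc centre, too near the limit. I nudged it again with the fingertips just above the tray floor.

**Last checks:**
- **Position:** two views put the urchin at (0.653, −0.083), about 1 mm from the disc centre I measured.
- **Seating:** its widest height came out at about 20 mm, as expected for sitting flat on the disc. Its top hole is up.
- **Shells and jar:** the shells looked unmoved. The jar's patch of the picture was unchanged from the start, within noise.
- **Robot:** the arm stood clear of everything.

**What disagreed:**
- **Horn tips:** an early estimate from the top camera put them at 31 mm, against 39 mm from the wrist views and the text. I used the wrist views, and the placing agreed with them.
- **Disc position:** the scene camera's own estimate was about 8 mm off the other views, so I left it out.
- **Contact force:** the fingers' force on the urchin was not measured directly. The wrist force only showed noise of about 1 N.

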